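# Pack an electrode in the vacuum case, snap the lid shut and pump it down

## Robot

A 6-joint arm with a two-finger parallel gripper is mounted at the origin on a cart in front of the work surface, level with it; the furniture and walls round the work are solid. World frame = base frame: x ahead of the robot, y to its left, z up, the work surface at z = 0. Lengths are in mm, angles in degrees, forces in N, time in s.
With the tool pointing down it reaches from about 275 to 975 mm from the base axis. Payload 8.4 kg.
Tool frame: the origin (TCP) lies at the very end of the fingers, on their centre line; the grasp point (between the pads) lies 19 mm behind it; z points along the fingers, y is the direction in which the jaws open and shut (so a half turn about z gives the same grasp; the last joint's range is limited). The gripper opens to 92 mm and grips with 3 to 60 N. Pads are 20 mm wide; open, the fingers measure 128 mm over their backs; the gripper's body (75 mm by 189 mm) begins 69 mm behind the grasp point.
Start: joints at [-76.226, 20.225, 93.587, -0, 66.188, -0.138], TCP at [150.262, -606.67, 188.883] pointing down, gripper open.
Joint ranges: [-150.9, 150.9], [-52.94, 120.26], [3.33, 152.33], [-74.26, 254.26], [0, 154.13], [-172.89, 172.89]. Speed limits (degrees/s): [127.2, 127.2, 159.86, 180, 180, 180].

## Interface

Orientations are given as a 3x3 rotation matrix whose columns are the frame's x, y, z axes.
In Python, from cell import env gives the robot as it stands.
- The arm moves only by the tool apply_moves, never from a script. Its argument "plan" is a list of rows, each a list of 3 entries, a list of its own where there are three numbers: the turn, a rotation vector about the tool's x, y, z in degrees, then the shift along the tool's x, y, z in m, then the opening, from 0 (shut) to 1 (fully open). In form: [[[rx, ry, rz], [tx, ty, tz], gripper], ...]. A call has exactly 8 rows; each row shifts and turns the commanded pose from where the row before left it, along the tool's axes as they then stand; what a row does not reach is not made up. A row lasts 1/10 s, in which the tool goes at most 50 mm and 8.59 degrees, less where a joint would pass 70% of its speed; a pose out of reach is approached as far as the arm can. A call with a gripper value outside its range is refused whole. The fingers move at their own pace and stop on an object; the grip force is fixed at half the most. Time passes only in rows, so rows that do not move let the fingers close, or fill a call up. It gives the time, the measured TCP pose, the force and the opening at its end, in the units of the state.
- env.get_obs(): the state, without advancing time (a new reading comes with each control period).
- env.grab_frame(name): name is "side" or "top" or "wrist"; returns the picture (480x640x3 uint8, blue, green, red); there is no depth.
- env.camera_model(name): a dict with "intrinsics" (3x3 intrinsics, pixels), "cam_to_world" (4x4, takes a point from camera to world coordinates). Camera axes: x right, y up, looking along -z (the intrinsics and any distortion apply to the point x, -y, -z); pixel columns grow to the right and rows downward; lengths in mm; the calibration is good to about 2 mm. The wrist camera is an equidistant fisheye: a pixel r from the principal point sees the ray r / f radians off the axis. A picture is of the moment at which its call begins: read the wrist's pose just before it. camera_model takes no time and is no camera call; for the wrist camera it gives the pose at the moment of the call.
- env.hand_in(): hands the job in, once; it reports no verdict.
The state is a dict: "clock": time; "q": joint angles; "qvel": joint speeds; "joint_torque": joint torques, N m; "tcp_pos": TCP position; "orientation": TCP orientation; "ft_force": force on the tool from outside, world axes, zero at the start; "ft_torque": the same for the moment, N m; "grip_width": finger opening in mm.
Only numpy, scipy, OpenCV 4.12 (cv2) and the standard library are available. Lean on these libraries where they do the work, as an engineer would, in place of code of your own. Each camera call takes 0.05 s, during which the arm holds its last target. There are 200 camera calls.

## Task

Stand the loose electrode that has the upright fins in the free space of the open blue vacuum case, beside the one already stored there. Then swing the lid down and press its front edge until the catch snaps and the lid is fully shut. Last, pull the red-handled pump lever towards the front of the case through its whole stroke and ease it back slowly to its rest, without letting it spring back; leave the other electrodes standing where they are.

Things in the scene. Friction and masses are not known exactly. Their poses are not given: they have to be found in the camera images.
- case: blue vacuum case fixed on the table. Origin: centre of its underside; x from its front to its hinge side, y to its left, z up (at yaw 0 the front faces the robot). Outside 130 (x) x 172 (y) x 68 mm high; walls 6 mm, inner floor at z = 6 mm. A grey pump housing 90 x 42 x 60 mm high stands at its right end (-y), centred at x = -10, y = -107 mm
- lid (a joint): angle of the case's lid (rad): 0 = fully shut, 1.57 = upright. Aluminium shell 136 x 176 x 28 mm hinged along the rear (+x) rim; the stiff hinge holds it where it is left. About 0.1 rad before shut a sprung roller catch at the middle of the front rim stops it; some 8 to 15 N down near its front edge takes it past the catch, and it snaps to 0 and stays
- lid_hinge (a point): fixed point on the lid's hinge axis, in the middle of the case's width: 68 mm behind the case's origin (+x), 68 mm above the table. The hinge axis runs along the case's y
- lid_edge (a point): where to press: on the lid's outer (upper) face, middle line, 123 mm from the hinge axis (the front edge is at 134 mm), 28 mm out from the hinge axis. Its axes turn with the lid: the case's axes at angle 0; x along the lid towards the hinge, z out of the upper face
- pump_lever (a joint): angle of the pump lever (rad): 0 = at rest, leaning 0.35 rad back (+x of the case) from upright; 1.0 = the end of its stroke, leaning 0.65 rad forward (-x). A spring of 3 to 9 N at the handle pulls it back to 0
- lever_grip (a point): where to take the lever: middle of the free part of its red round handle, 16 mm thick and 66 mm long, that runs along the case's y at the top of the lever; the handle is 100 mm from the lever's axis. The lever's arm is 50 mm to the left (+y) of this point, the handle's free end 30 mm to the right. Turns with the lever
- lever_pivot (a point): fixed point on the lever's axis (which runs along the case's y), abreast of lever_grip: at x = -10, y = -157, z = 66 mm of the case
- finned_electrode: graphite electrode on a square steel pallet, loose. Origin: centre of its underside, z up, x and y along the pallet's sides. Foot 52 x 52 mm to 8 mm height, body 49 x 49 mm from 13 to 44 mm height (grip it there); black top with three upright fins side by side, 65 mm high in all: the one to be stored
- stored_electrode: graphite electrode on a square steel pallet, loose. Origin: centre of its underside, z up, x and y along the pallet's sides. Foot 52 x 52 mm to 8 mm height, body 49 x 49 mm from 13 to 44 mm height (grip it there); black top a stepped block with a small round boss, 71 mm high in all: it stands already in the right half of the case
- stepped_electrode: graphite electrode on a square steel pallet, loose. Origin: centre of its underside, z up, x and y along the pallet's sides. Foot 52 x 52 mm to 8 mm height, body 49 x 49 mm from 13 to 44 mm height (grip it there); black top a stepped block with a small round boss, 71 mm high in all: a bystander on the table, to be left alone
- pointed_electrode: graphite electrode on a square steel pallet, loose. Origin: centre of its underside, z up, x and y along the pallet's sides. Foot 52 x 52 mm to 8 mm height, body 49 x 49 mm from 13 to 44 mm height (grip it there); black top tapering to a ridge, 88 mm high in all: a bystander on the table, to be left alone
Not all that is in view belongs to the job. Leave any orange look-alike of the stored_electrode alone.

How it is judged (in metres and radians):
On the way, in this order (a step that is already met when the one before it is completed fails the run):
1. the finned electrode stands upright and released on the floor of the case, the lid still open (x of finned_electrode in the frame of case between -0.045 and 0.045 m and y of finned_electrode in the frame of case between -0.065 and 0.065 m and z of finned_electrode in the frame of case between 0 and 0.014 m and angle between finned_electrode's own z axis and vertical below 0.12 rad and contact force between the fingers and finned_electrode below 0.1 N and value of joint lid above 0.5 rad), for 0.2 s.
2. the lid is fully shut, past its catch (value of joint lid below 0.025 rad), for 0.2 s.
3. the pump lever has been pulled through its stroke (at least 0.9 rad) (value of joint pump_lever above 0.9 rad), for 0.05 s.
4. the pump lever is back at rest (value of joint pump_lever below 0.06 rad), for 0.2 s.
At the end, for the whole second after the job is handed in: the lid is shut past its catch (angle under 0.025 rad), the pump lever is at rest (under 0.06 rad), and the finned electrode and the stored one both stand upright (within 0.12 rad) on the floor of the case (x of finned_electrode in the frame of case between -0.045 and 0.045 m and y of finned_electrode in the frame of case between -0.065 and 0.065 m and z of finned_electrode in the frame of case between 0 and 0.014 m and angle between each of finned_electrode, stored_electrode's own z axis and vertical below 0.12 rad and x of stored_electrode in the frame of case between -0.045 and 0.045 m and y of stored_electrode in the frame of case between -0.065 and 0.065 m and z of stored_electrode in the frame of case between 0 and 0.014 m and value of joint lid below 0.025 rad and value of joint pump_lever below 0.06 rad); the robot touches nothing.
It fails at once if the pump lever springs back (faster than 3 rad/s towards its rest) (velocity of joint pump_lever below -3 rad/s).
It fails at once if the stepped electrode on the table is moved by more than 30 mm or tipped (distance of stepped_electrode from where it was at the start of the episode above 0.03 m or angle between stepped_electrode's own z axis and vertical above 0.4 rad).
It fails at once if the pointed electrode is moved by more than 30 mm or tipped (distance of pointed_electrode from where it was at the start of the episode above 0.03 m or angle between pointed_electrode's own z axis and vertical above 0.4 rad).
It fails at once if the stored electrode is tipped over (angle between stored_electrode's own z axis and vertical above 0.6 rad).
It also fails if it takes over 72 s, if anything falls off the work surface, if the arm or the gripper's body presses on something with over 40 N, if the wrist force passes 120 N, or if a joint passes its speed limit or range.

## Working session

There is one attempt and no reset: what is moved stays moved. The work goes in short steps, Python scripts to look and compute and a tool call to move; the robot and the scene stay as the last step left them, time stands still between calls to the robot, and variables do not carry over. Pictures are saved under pics/ and viewed, about 8 in all and at most 12, crops included, and the job is handed in when it is done.

Besides the shell and the picture viewer there is one more tool, called after ">>>" as a command line: name --argument value ..., lists and objects as JSON in quotes. apply_moves: Moves the arm, as the interface text tells. Its arguments: {"type":"object","properties":{"plan":{"type":"array","items":{"type":"array"}}},"required":["plan"]}

```bash
mkdir -p pics; python3 - <<'E'
from cell import env
import cv2,numpy as np
for n in ["side","top"]:
    im=env.grab_frame(n); cv2.imwrite(f"pics/{n}0.png",im)
    m=env.camera_model(n); print(n,np.round(m["intrinsics"],1).tolist(),np.round(m["cam_to_world"],3).tolist(),[k for k in m])
print(env.get_obs())
E
```

```text
side [[510.7, 0.0, 326.5], [0.0, 510.7, 239.3], [0.0, 0.0, 1.0]] [[-0.954, 0.12, -0.276, 272.111], [-0.3, -0.453, 0.84, 755.686], [-0.024, 0.884, 0.468, 591.43], [0.0, 0.0, 0.0, 1.0]] ['intrinsics', 'cam_to_world']
top [[494.8, 0.0, 326.3], [0.0, 494.8, 232.3], [0.0, 0.0, 1.0]] [[-0.025, 0.984, -0.178, 401.102], [-1.0, -0.027, -0.01, -65.378], [-0.014, 0.178, 0.984, 1010.461], [0.0, 0.0, 0.0, 1.0]] ['intrinsics', 'cam_to_world']
{'clock': 0.1, 'q': array([-7.62281868e+01,  2.02591781e+01,  9.36240433e+01, -2.14372774e-03,
        6.61898060e+01, -1.37962414e-01]), 'qvel': array([-0.12194374, -0.19532074, -0.19161112,  0.02956678, -0.06020453,
        0.0259884 ]), 'joint_torque': array([-6.12164877e-05, -5.94907236e+01, -3.34931624e+01,  6.98977592e-02,
        1.82420370e-02, -1.18866325e-05]), 'tcp_pos': array([ 150.11290983, -606.2051302 ,  188.23737435]), 'orientation': array([[ 9.70671839e-01,  2.40408128e-01, -3.36664596e-04],
       [ 2.40408361e-01, -9.70671060e-01,  1.22977689e-03],
       [-3.11422208e-05, -1.27464678e-03, -9.99999187e-01]]), 'ft_force': array([ 0.36517911, -0.19716645, -0.14775764]), 'ft_torque': array([0.01812276, 0.05819107, 0.06393493]), 'grip_width': 92.04282852880779}
```

View pics/top0.png

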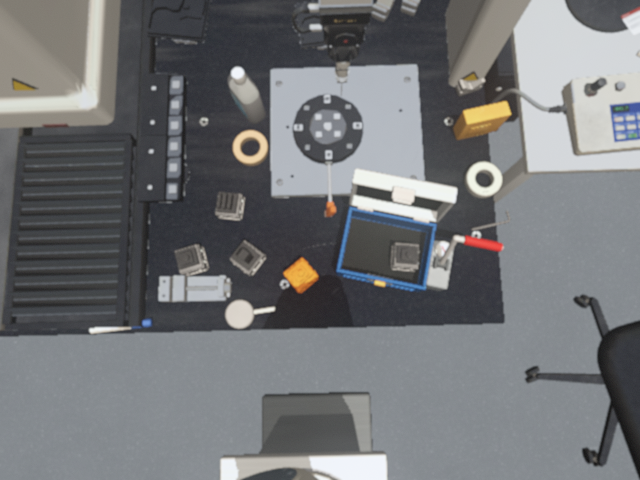

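View pics/side0.png

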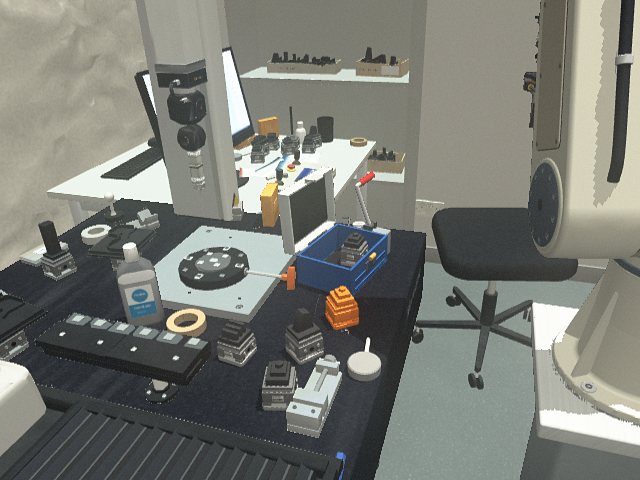

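Top view: three loose grey electrodes at about (230,206), (190,260) and (248,258). The orange look-alike is at (300,275), the stored one at (405,257) in the case, and the red lever at (485,243). The side view shows the same three at (237,341), (279,385) and (304,335). Next is one close crop to choose between them.

```bash
python3 - <<'E'
import cv2,numpy as np
s=cv2.imread("pics/side0.png");t=cv2.imread("pics/top0.png")
a=cv2.resize(s[300:420,200:340],None,fx=2.85,fy=2.85,interpolation=3)
b=cv2.resize(t[180:285,165:275],None,fx=3.6,fy=3.6,interpolation=3)
c=cv2.resize(t[160:300,330:520],None,fx=2.1,fy=2.1,interpolation=3)
h=600;o=np.zeros((600,800,3),np.uint8)
o[:342,:399]=a[:342,:399];o[:378,400:796]=b[:378,:396]; 
d=cv2.resize(s[210:300,290:400],None,fx=2.5,fy=2.5,interpolation=3)
o[378:,400:799]=c[:222,:399]; o[375:,:275]=d[:225,:275]
cv2.imwrite("pics/crop1.png",o)
E
```

```text
(no output)
```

View pics/crop1.png

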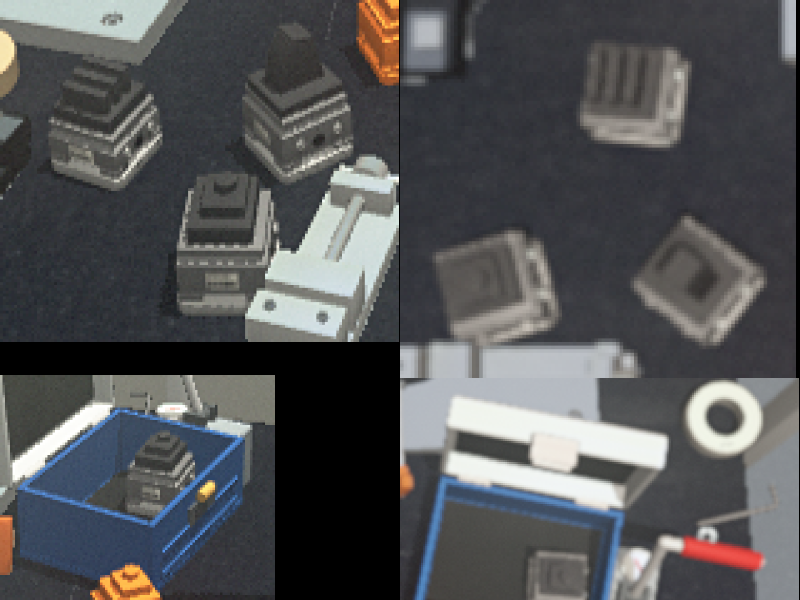

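The fins are clear in the crop: the finned electrode is at top (230,206) / side (237,341). The bossed one is at top (190,260), the pointed one at (248,258). Now the geometry.

```bash
cat > h.py <<'E'
import cv2,numpy as np
from cell import env
def ray(n,uv,m=None):
    m=m or env.camera_model(n); K=np.array(m["intrinsics"]);T=np.array(m["cam_to_world"])
    p=np.linalg.solve(K,np.array([uv[0],uv[1],1.]))
    if n=="wrist":
        r=np.hypot(p[0],p[1]); s=np.sin(r)/r if r>1e-9 else 1
        p=np.array([p[0]*s,p[1]*s,np.cos(r)])
    d=T[:3,:3]@np.array([p[0],-p[1],-p[2]])
    return T[:3,3],d/np.linalg.norm(d)
def plane(n,uv,z,m=None):
    o,d=ray(n,uv,m); return o+d*(z-o[2])/d[2]
def tri(rs):
    A=sum(np.eye(3)-np.outer(d,d) for o,d in rs);b=sum((np.eye(3)-np.outer(d,d))@o for o,d in rs)
    x=np.linalg.solve(A,b); return x,max(np.linalg.norm(np.cross(x-o,d)) for o,d in rs)
E
python3 - <<'E'
from h import *
s=cv2.imread("pics/side0.png");t=cv2.imread("pics/top0.png")
def big(m):
    c=max(cv2.findContours(m,0,2)[0],key=cv2.contourArea);return c
for n,im,e in(("top",t,3),("side",s,3)):
    hs=cv2.cvtColor(im,cv2.COLOR_BGR2HSV)
    m=cv2.inRange(hs,(100,120,50),(125,255,255)); roi=np.zeros_like(m)
    (roi.__setitem__((slice(190,300),slice(325,450)),255) if n=="top" else roi.__setitem__((slice(210,310),slice(280,400)),255))
    c=big(cv2.morphologyEx(m&roi,cv2.MORPH_CLOSE,np.ones((5,5))));h=cv2.convexHull(c)
    print(n,"case",cv2.approxPolyDP(h,e,True)[:,0].tolist(),cv2.contourArea(h))
    r=(cv2.inRange(hs,(0,150,120),(6,255,255))|cv2.inRange(hs,(174,150,120),(180,255,255)))
    c=big(r);print("red",cv2.minAreaRect(c),cv2.boundingRect(c))
    g=cv2.cvtColor(im,cv2.COLOR_BGR2GRAY)
    x0,x1,y0,y1=(208,252,185,228) if n=="top" else (212,262,310,370)
    m=np.zeros_like(g);m[y0:y1,x0:x1]=(g[y0:y1,x0:x1]>60)*255
    c=cv2.convexHull(big(m));print("fin",cv2.approxPolyDP(c,2,True)[:,0].tolist(),cv2.minAreaRect(c))
# rough
print(plane("top",(230,206),50),plane("side",(237,341),30),plane("top",(390,250),68))
E
```

```text
top case [[349, 207], [435, 224], [424, 290], [396, 288], [336, 272]] 6349.5
red ((483.0577087402344, 243.21156311035156), (36.28148651123047, 9.41357421875), 11.309932708740234) (465, 236, 37, 15)
fin [[242, 193], [245, 196], [245, 205], [240, 221], [219, 219], [214, 214], [216, 194], [219, 191]] ((229.71539306640625, 205.2769317626953), (30.26447296142578, 30.140439987182617), 7.125016689300537)
side case [[336, 223], [386, 235], [386, 261], [353, 295], [324, 289], [297, 255]] 4272.0
red ((366.2307434082031, 177.8461456298828), (5.547001838684082, 17.19570541381836), 56.3099365234375) (358, 172, 17, 12)
fin [[261, 310], [261, 337], [256, 351], [242, 366], [220, 360], [212, 351], [212, 310]] ((236.5, 337.9999694824219), (48.99999237060547, 55.99999237060547), 0.0)
[633.65478368 135.19378089  50.        ] [640.32625496 143.53995     30.        ] [ 533.92238076 -177.39764758   68.        ]
```

>>> apply_moves --plan '[[[0, 0, 0], [0.033, -0.03, -0.021], 1], [[0, 0, 0], [0.033, -0.03, -0.021], 1], [[0, 0, 0], [0.033, -0.03, -0.021], 1], [[0, 0, 0], [0.033, -0.03, -0.021], 1], [[0, 0, 0], [0.033, -0.03, -0.021], 1], [[0, 0, 0], [0.033, -0.03, -0.021], 1], [[0, 0, 0], [0.033, -0.03, -0.021], 1], [[0, 0, 0], [0.033, -0.03, -0.021], 1]]'

```text
clock: 0.9
tcp_pos: [349.2, -308.5, 357.6]
orientation: [[0.971, 0.24, -0.0], [0.24, -0.971, 0.0], [-0.0, -0.0, -1.0]]
ft_force: [0.2, -1.1, -0.6]
grip_width: 91.9
```

>>> apply_moves --plan '[[[0, 0, 8], [0.005, -0.01, -0.006], 1], [[0, 0, 8], [0.005, -0.01, -0.006], 1], [[0, 0, 8.5], [0.005, -0.01, -0.006], 1], [[0, 0, 0], [0.005, -0.01, -0.006], 1], [[0, 0, 0], [0.005, -0.01, -0.006], 1], [[0, 0, 0], [0, 0, 0], 1], [[0, 0, 0], [0, 0, 0], 1], [[0, 0, 0], [0, 0, 0], 1]]'

```text
clock: 1.7
tcp_pos: [373.8, -261.4, 386.5]
orientation: [[0.983, -0.183, -0.001], [-0.183, -0.983, 0.0], [-0.001, -0.0, -1.0]]
ft_force: [-0.5, -0.4, 0.3]
grip_width: 91.6
```

```bash
python3 - <<'E'
from h import *
m=env.camera_model("wrist");im=env.grab_frame("wrist");cv2.imwrite("pics/w1.png",im)
o=env.get_obs();print(o["tcp_pos"],o["orientation"].round(3).tolist(),np.round(m["cam_to_world"],3).tolist(),np.round(m["intrinsics"],1).tolist())
np.savez("pics/w1.npz",K=m["intrinsics"],T=m["cam_to_world"])
E
```

```text
[ 373.75268579 -261.47226491  386.48721111] [[0.983, -0.183, -0.001], [-0.183, -0.983, 0.0], [-0.001, -0.0, -1.0]] [[-0.184, 0.942, 0.281, 454.149], [-0.983, -0.176, -0.052, -277.701], [0.0, -0.286, 0.958, 583.024], [0.0, 0.0, 0.0, 1.0]] [[371.6, 0.0, 324.7], [0.0, 371.6, 243.1], [0.0, 0.0, 1.0]]
```

View pics/w1.png

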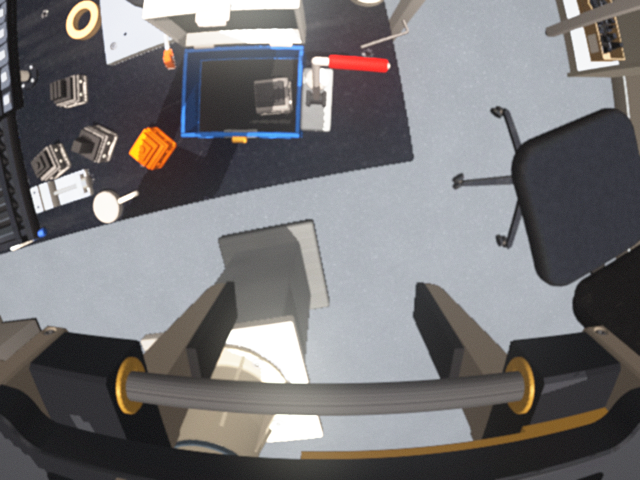

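>>> apply_moves --plan '[[[0, 0, 0], [0.024, -0.016, 0], 1], [[0, 0, 0], [0.024, -0.016, 0], 1], [[0, 0, 0], [0.024, -0.016, 0], 1], [[0, 0, 0], [0.024, -0.016, 0], 1], [[0, 0, 0], [0, 0, 0], 1], [[0, 0, 0], [0, 0, 0], 1], [[0, 0, 0], [0, 0, 0], 1], [[0, 0, 0], [0, 0, 0], 1]]'

```text
clock: 2.55
tcp_pos: [479.4, -216.5, 387.0]
orientation: [[0.983, -0.185, 0.0], [-0.185, -0.983, -0.0], [0.0, 0.0, -1.0]]
ft_force: [0.8, 0.4, -0.8]
grip_width: 91.8
```

```bash
python3 - <<'E'
from h import *
m=env.camera_model("wrist");im=env.grab_frame("wrist");cv2.imwrite("pics/w2.png",im)
np.savez("pics/w2.npz",K=m["intrinsics"],T=m["cam_to_world"]);print(np.round(m["cam_to_world"],2).tolist())
cv2.imwrite("pics/w2c.png",cv2.resize(im[30:260,140:447],None,fx=2.6,fy=2.6,interpolation=3))
E
```

```text
[[-0.19, 0.94, 0.28, 559.59], [-0.98, -0.18, -0.05, -232.82], [0.0, -0.29, 0.96, 583.63], [0.0, 0.0, 0.0, 1.0]]
```

View pics/w2c.png

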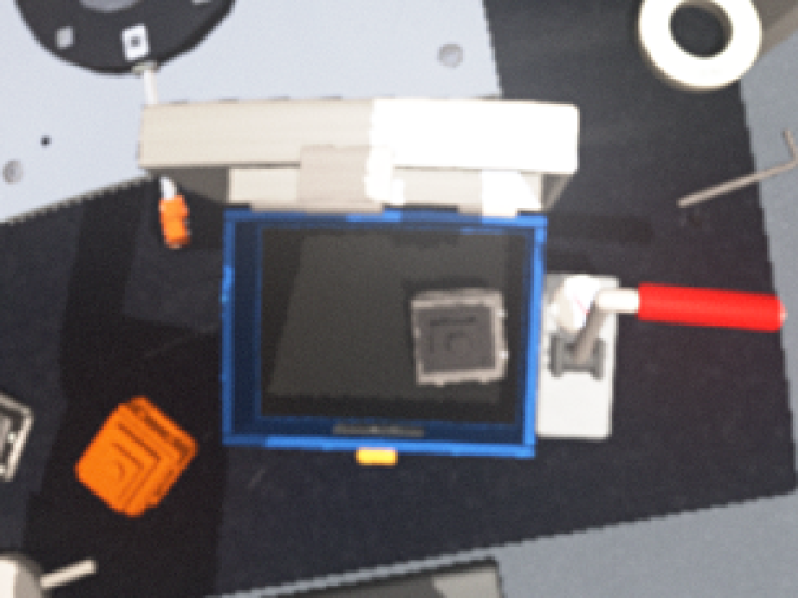

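The crop shows the case rim corners at (222,210), (546,210), (535,456), (222,443). The lid's inner tip edge runs (138,168)–(577,172), the stored electrode is at (459,338), and the red handle runs (638,300)–(785,312).

```bash
cat >> h.py <<'E'
def ld(k):
    z=np.load(f"pics/{k}.npz");return dict(intrinsics=z["K"],cam_to_world=z["T"])
E
python3 - <<'E'
from h import *
im=cv2.imread("pics/w2.png");m=ld("w2")
hs=cv2.cvtColor(im,cv2.COLOR_BGR2HSV)
b=cv2.inRange(hs,(100,110,50),(125,255,255));c=max(cv2.findContours(cv2.morphologyEx(b,3,np.ones((5,5))),0,2)[0],key=cv2.contourArea)
q=cv2.approxPolyDP(cv2.convexHull(c),3,True)[:,0];print("w case",q.tolist())
f=lambda u,v:(140+u/2.6,30+v/2.6)
P=[plane("wrist",f(*p),68,m) for p in((222,210),(546,210),(535,456),(222,443))]
for p in P:print(p.round(1))
L=lambda a,b:np.linalg.norm(a-b)
print("sizes",L(P[0],P[1]),L(P[1],P[2]),L(P[2],P[3]),L(P[3],P[0]))
T=[plane("top",p,68) for p in((349,208),(436,225),(424,290),(336,273))]
for p in T:print("top",p.round(1))
print("sizes",L(T[0],T[1]),L(T[1],T[2]),L(T[2],T[3]),L(T[3],T[0]))
# triangulated rim corners top+wrist
for a,b in zip(((349,208),(436,225),(424,290),(336,273)),((222,210),(546,210),(535,456),(222,443))):
    print("tri",tri([ray("top",a),ray("wrist",f(*b),m)]))
C=np.mean(P,axis=0);ey=(P[0]-P[1]+P[3]-P[2]);yaw=np.degrees(np.arctan2(-ey[0],ey[1]));ex=P[0]+P[1]-P[2]-P[3];print("C",C,yaw,np.degrees(np.arctan2(ex[1],ex[0])))
Ct=np.mean(T,axis=0);ey=(T[0]-T[1]+T[3]-T[2]);print("Ctop",Ct,np.degrees(np.arctan2(-ey[0],ey[1])))
cy=np.radians(yaw);R=np.array([[np.cos(cy),-np.sin(cy),0],[np.sin(cy),np.cos(cy),0],[0,0,1]]);C[2]=0
ca=lambda p:(R.T@(p-C)).round(1)
print("stored",[ca(plane("wrist",f(*p),14,m)) for p in((412,295),(503,290),(506,380),(418,385))])
for nm,w,t in(("lidL",(138,168),(354,185)),("lidR",(577,172),(455,202)),("lidoL",(145,103),(355,171)),("lidoR",(578,102),(456,187)),("hL",(638,300),(466,239)),("hR",(785,312),(502,248))):
    x,e=tri([ray("top",t),ray("wrist",f(*w),m)]);print(nm,ca(x),x.round(1),round(e,1))
# finned: fin top
print(plane("top",(229,204),65),plane("top",(230,207),30))
E
```

```text
w case [[349, 113], [345, 205], [225, 200], [226, 111]]
[ 623.3 -104.5   68. ]
[ 587.2 -273.5   68. ]
[ 457.7 -244.2   68. ]
[498.2 -76.2  68. ]
sizes 172.87763039922584 132.79232060558041 172.8585993311785 128.27435949853037
top [ 618.8 -101.5   68. ]
top [ 580.3 -268.5   68. ]
top [ 455.9 -237.9   68. ]
top [492.4 -72.5  68. ]
sizes 171.40684825529644 128.12121566270153 169.34746286242873 129.59471601982878
tri (array([ 623.63530123, -101.49922333,   53.48669606]), np.float64(1.5896539447325009))
tri (array([ 589.0377044 , -277.41842775,   24.61997215]), np.float64(0.6404523968642537))
tri (array([ 455.71632525, -242.70861958,   52.06403884]), np.float64(2.1835504311222547))
tri (array([495.15618449, -71.90283267,  51.34334893]), np.float64(1.3473725299183061))
C [ 541.59960121 -174.59755723   68.        ] -12.825549977944897 -12.76025025666259
Ctop [ 536.86114925 -170.11224829   68.        ] -12.700252299968946
stored [array([ 17.1, -13.9,  14. ]), array([ 21.8, -66.8,  14. ]), array([-31.4, -70.7,  14. ]), array([-36.2, -18.9,  14. ])]
lidL [ 72.3  87.  197.1] [ 631.4 -105.8  197.1] 2.6
lidR [ 75.  -88.9 190.1] [ 594.9 -278.   190.1] 1.5
lidoL [101.9  90.2 182.7] [ 661.  -109.3  182.7] 3.0
lidoR [108.2 -90.6 168.4] [ 627.  -286.9  168.4] 1.3
hL [  22.8 -122.4  160.2] [ 536.6 -299.   160.2] 0.0
hR [  22.2 -191.7  147.8] [ 520.7 -366.4  147.8] 2.4
[634.1195854  134.07514339  65.        ] [636.40423749 139.34928919  30.        ]
```

>>> apply_moves --plan '[[[0, 0, 0], [0.009, -0.046, 0.014], 1], [[0, 0, 0], [0.009, -0.046, 0.014], 1], [[0, 0, 0], [0.009, -0.046, 0.014], 1], [[0, 0, 0], [0.009, -0.046, 0.014], 1], [[0, 0, 0], [0.009, -0.046, 0.014], 1], [[0, 0, 0], [0.009, -0.046, 0.014], 1], [[0, 0, 0], [0.009, -0.046, 0.014], 1], [[0, 0, 0], [0.009, -0.046, 0.014], 1]]'

```text
clock: 3.4
tcp_pos: [619.0, 133.8, 274.7]
orientation: [[0.983, -0.184, 0.001], [-0.184, -0.983, -0.0], [0.001, -0.0, -1.0]]
ft_force: [0.7, -0.2, 0.6]
grip_width: 91.9
```

>>> apply_moves --plan '[[[0, 0, 0], [0, 0, 0.01], 1], [[0, 0, 0], [0, 0, 0], 1], [[0, 0, 0], [0, 0, 0], 1], [[0, 0, 0], [0, 0, 0], 1], [[0, 0, 0], [0, 0, 0], 1], [[0, 0, 0], [0, 0, 0], 1], [[0, 0, 0], [0, 0, 0], 1], [[0, 0, 0], [0, 0, 0], 1]]'

```text
clock: 4.2
tcp_pos: [618.6, 132.3, 265.1]
orientation: [[0.983, -0.184, 0.0], [-0.184, -0.983, 0.0], [0.0, -0.0, -1.0]]
ft_force: [-0.1, 0.9, -0.3]
grip_width: 92.2
```

```bash
python3 - <<'E'
from h import *
m=env.camera_model("wrist");im=env.grab_frame("wrist");cv2.imwrite("pics/w3.png",im)
np.savez("pics/w3.npz",K=m["intrinsics"],T=m["cam_to_world"]);print(np.round(m["cam_to_world"],2).tolist())
cv2.imwrite("pics/w3c.png",cv2.resize(im[100:300,200:460],None,fx=3,fy=3,interpolation=3))
f=lambda u,v:(290+u/2.5,210+(v-375)/2.5)
P=[plane("side",f(*p),68) for p in((20,487),(118,408),(243,437),(152,523))]
print([p.round(0).tolist() for p in P],np.mean(P,axis=0))
E
```

```text
[[-0.19, 0.94, 0.28, 698.77], [-0.98, -0.18, -0.05, 115.98], [0.0, -0.29, 0.96, 461.73], [0.0, 0.0, 0.0, 1.0]]
[[618.0, -103.0, 68.0], [581.0, -267.0, 68.0], [457.0, -239.0, 68.0], [497.0, -77.0, 68.0]] [ 538.26894575 -171.55857451   68.        ]
```

View pics/w3c.png

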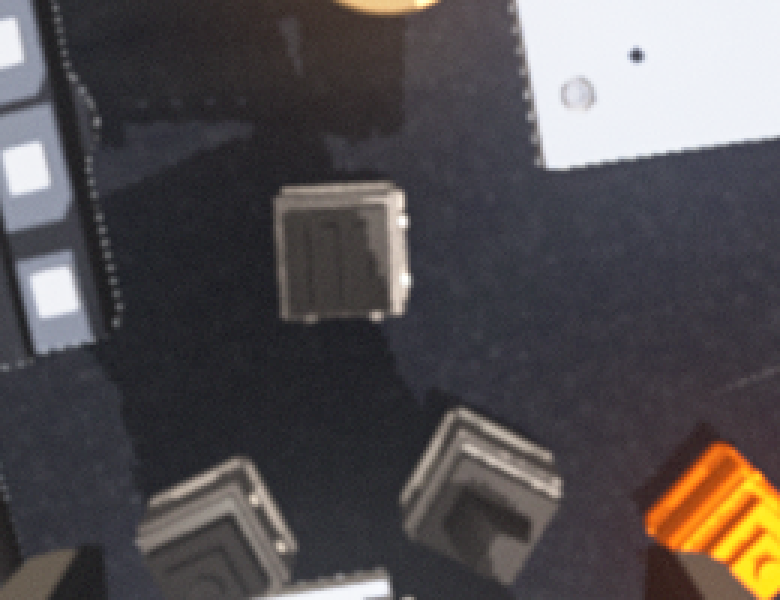

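```bash
python3 - <<'E'
from h import *
m=ld("w3");f=lambda u,v:(200+u/3,100+v/3)
print(tri([ray("wrist",f(336,260),m),ray("top",(227.8,202.2))]))
for z in(45,52,60):print(z,plane("wrist",f(336,260),z,m),plane("top",(227.8,202.2),z))
# body outline corners at z~44
P=[plane("wrist",f(*p),44,m) for p in((277,198),(400,192),(404,312),(283,318))]
print(np.mean(P,axis=0),[np.linalg.norm(P[i]-P[i-1]).round(1) for i in range(4)])
for a,b in((0,1),(3,2)):d=P[a]-P[b];print(np.degrees(np.arctan2(-d[0],d[1])))
for a,b in((0,3),(1,2)):d=P[a]-P[b];print(np.degrees(np.arctan2(d[1],d[0])))
o=env.get_obs();R=o["orientation"]
print("shift to 636,137:",R.T@(np.array([636,137,100])-o["tcp_pos"]))
E
```

```text
(array([644.05918103, 141.22950424,  40.75183507]), np.float64(0.45603757085903))
45 [644.78644491 140.55603137  45.        ] [642.83634894 140.75270321  45.        ]
52 [645.69316518 140.14323302  52.        ] [641.08367505 139.25816742  52.        ]
60 [646.72941692 139.67146347  60.        ] [639.08061918 137.55012651  60.        ]
[646.08672602 138.46750354  44.        ] [np.float64(46.0), np.float64(46.0), np.float64(45.8), np.float64(46.2)]
-8.119245064703195
-7.902681346311363
-8.73997188219507
-8.53378430891329
shift to 636,137: [ 16.21026324  -7.7097771  165.007169  ]
```

>>> apply_moves --plan '[[[0, 0, -2], [0, 0, 0], 1], [[0, 0, 0], [0.011, -0.006, 0.03], 1], [[0, 0, 0], [0.011, -0.006, 0.03], 1], [[0, 0, 0], [0, 0, 0.035], 1], [[0, 0, 0], [0, 0, 0.035], 1], [[0, 0, 0], [0, 0, 0.03], 1], [[0, 0, 0], [0, 0, 0.02], 1], [[0, 0, 0], [0, 0, 0], 1]]'

```text
clock: 5.05
tcp_pos: [639.8, 140.7, 81.7]
orientation: [[0.989, -0.149, -0.005], [-0.149, -0.989, -0.001], [-0.005, 0.002, -1.0]]
ft_force: [0.1, -0.3, 0.2]
grip_width: 91.8
```

```bash
python3 - <<'E'
from h import *
m=env.camera_model("wrist");im=env.grab_frame("wrist");cv2.imwrite("pics/w4.png",im)
np.savez("pics/w4.npz",K=m["intrinsics"],T=m["cam_to_world"]);
cv2.imwrite("pics/w4c.png",cv2.resize(im[120:420,120:520],None,fx=2,fy=2,interpolation=3))
o=env.get_obs();print(o["tcp_pos"],o["ft_force"])
E
```

```text
[641.1748765  140.97283629  83.70113763] [-1.00579034  0.74911169 -0.2054916 ]
```

View pics/w4c.png

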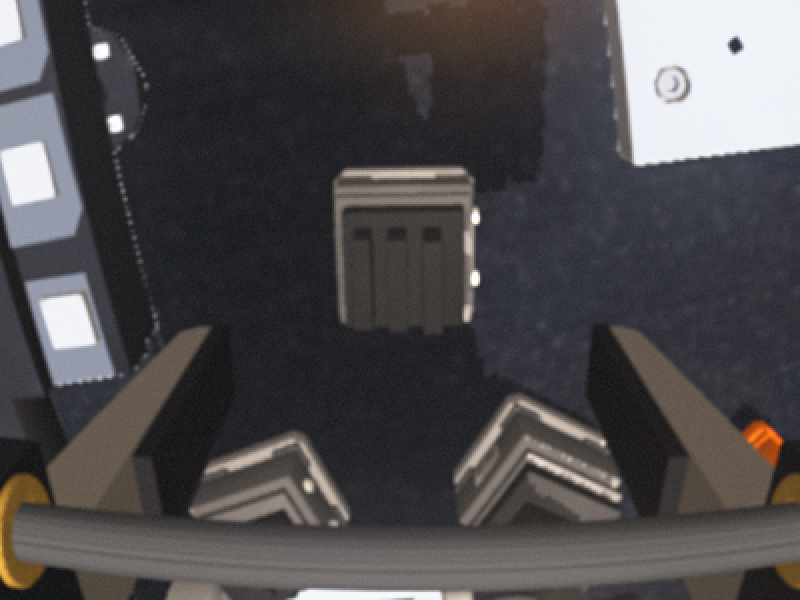

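```bash
python3 - <<'E'
from h import *
m=ld("w4");f=lambda u,v:(120+u/2,120+v/2)
print("pallet rear top edge z8:",[plane("wrist",f(*p),8,m).round(1) for p in((340,170),(468,170))])
print("body rear top z44:",[plane("wrist",f(*p),z,m).round(1) for z in (44,50) for p in((344,208),(470,208))])
print("fin rear tops z65",[plane("wrist",f(*p),65,m).round(1) for p in((355,230),(440,230))])
print("fin front tops z65",[plane("wrist",f(*p),65,m).round(1) for p in((360,330),(440,332))])
o=env.get_obs();print(o["tcp_pos"])
E
```

```text
pallet rear top edge z8: [array([673.5, 160. ,   8. ]), array([666.3, 113.2,   8. ])]
body rear top z44: [array([667.3, 156.5,  44. ]), array([661.1, 116.1,  44. ]), array([668.7, 155.8,  50. ]), array([662.7, 116.4,  50. ])]
fin rear tops z65 [array([665. , 151.9,  65. ]), array([661.2, 126.8,  65. ])]
fin front tops z65 [array([633. , 155.9,  65. ]), array([628.5, 131.4,  65. ])]
[641.1748765  140.97283629  83.70113763]
```

>>> apply_moves --plan '[[[0, 0, 0], [0.002, 0, 0.01], 1], [[0, 0, 0], [0, 0, 0.02], 1], [[0, 0, 0], [0, 0, 0.02], 1], [[0, 0, 0], [0, 0, 0.019], 1], [[0, 0, 0], [0, 0, 0], 1], [[0, 0, 0], [0, 0, 0], 0.45], [[0, 0, 0], [0, 0, 0], 0.45], [[0, 0, 0], [0, 0, 0], 0.45]]'

```text
clock: 5.9
tcp_pos: [645.1, 141.0, 17.3]
orientation: [[0.989, -0.149, 0.002], [-0.149, -0.989, 0.0], [0.002, -0.001, -1.0]]
ft_force: [-0.2, -0.2, 0.4]
grip_width: 69.8
```

>>> apply_moves --plan '[[[0, 0, 0], [0, 0, 0], 0.4], [[0, 0, 0], [0, 0, 0], 0.4], [[0, 0, 0], [0, 0, 0], 0.4], [[0, 0, 0], [0, 0, 0], 0.4], [[0, 0, 0], [0, 0, 0], 0.4], [[0, 0, 0], [0, 0, 0], 0.4], [[0, 0, 0], [0, 0, 0], 0.4], [[0, 0, 0], [0, 0, -0.01], 0.4]]'

```text
clock: 6.7
tcp_pos: [642.3, 140.3, 24.3]
orientation: [[0.989, -0.149, -0.004], [-0.149, -0.989, -0.001], [-0.004, 0.002, -1.0]]
ft_force: [-0.3, -1.1, -6.4]
grip_width: 47.9
```

>>> apply_moves --plan '[[[0, 0, 0], [0, 0, -0.03], 0.4], [[0, 0, 0], [0, 0, -0.04], 0.4], [[0, 0, 0], [0, 0, -0.04], 0.4], [[0, 0, 0], [0, 0, -0.04], 0.4], [[0, 0, 0], [0, 0, -0.026], 0.4], [[0, 0, 2.1], [0, 0, 0], 0.4], [[0, 0, 2.1], [0, 0, 0], 0.4], [[0, 0, 0], [0, 0, 0], 0.4]]'

```text
clock: 7.5
tcp_pos: [643.0, 140.3, 201.3]
orientation: [[0.975, -0.222, -0.002], [-0.222, -0.975, -0.001], [-0.002, 0.001, -1.0]]
ft_force: [-0.5, -0.2, -5.8]
grip_width: 48.0
```

>>> apply_moves --plan '[[[0, 0, 0], [-0.003, 0.02, 0], 0.4], [[0, 0, 0], [-0.005, 0.039, 0], 0.4], [[0, 0, 0], [-0.005, 0.039, 0], 0.4], [[0, 0, 0], [-0.005, 0.039, 0], 0.4], [[0, 0, 0], [-0.005, 0.039, 0], 0.4], [[0, 0, 0], [-0.005, 0.039, 0], 0.4], [[0, 0, 0], [-0.005, 0.039, 0], 0.4], [[0, 0, 0], [-0.003, 0.02, 0], 0.4]]'

```text
clock: 8.3
tcp_pos: [545.8, -121.5, 201.4]
orientation: [[0.975, -0.222, -0.002], [-0.222, -0.975, -0.001], [-0.002, 0.001, -1.0]]
ft_force: [-0.1, -0.4, -6.7]
grip_width: 48.3
```

>>> apply_moves --plan '[[[0, 0, 0], [-0.001, 0.02, 0], 0.4], [[0, 0, 0], [0, 0, 0], 0.4], [[0, 0, 0], [0, 0, 0.02], 0.4], [[0, 0, 0], [0, 0, 0.02], 0.4], [[0, 0, 0], [0, 0, 0.02], 0.4], [[0, 0, 0], [0, 0, 0.02], 0.4], [[0, 0, 0], [0, 0, 0], 0.4], [[0, 0, 0], [0, 0, 0], 0.4]]'

```text
clock: 9.1
tcp_pos: [542.6, -137.4, 121.9]
orientation: [[0.975, -0.221, -0.001], [-0.221, -0.975, 0.0], [-0.001, -0.0, -1.0]]
ft_force: [1.1, 0.7, -4.9]
grip_width: 48.4
```

```bash
python3 - <<'E'
from h import *
m=env.camera_model("wrist");im=env.grab_frame("wrist");cv2.imwrite("pics/w5.png",im)
np.savez("pics/w5.npz",K=m["intrinsics"],T=m["cam_to_world"]);
s=env.grab_frame("side");t=env.grab_frame("top")
o=np.zeros((600,800,3),np.uint8);o[:360,:480]=cv2.resize(im[110:410,120:520],(480,360),interpolation=3)
o[:320,480:]=cv2.resize(s[150:310,270:430],(320,320),interpolation=3);o[360:,:320]=cv2.resize(t[180:300,320:480],(320,240),interpolation=3)
cv2.imwrite("pics/c5.png",o)
ob=env.get_obs();print(ob["tcp_pos"],ob["ft_force"],ob["orientation"].round(3).tolist())
E
```

```text
[ 543.75637736 -137.82819372  123.08066823] [ 0.28032284  0.4511869  -7.14945614] [[0.975, -0.221, 0.002], [-0.221, -0.975, -0.0], [0.002, 0.0, -1.0]]
```

View pics/c5.png

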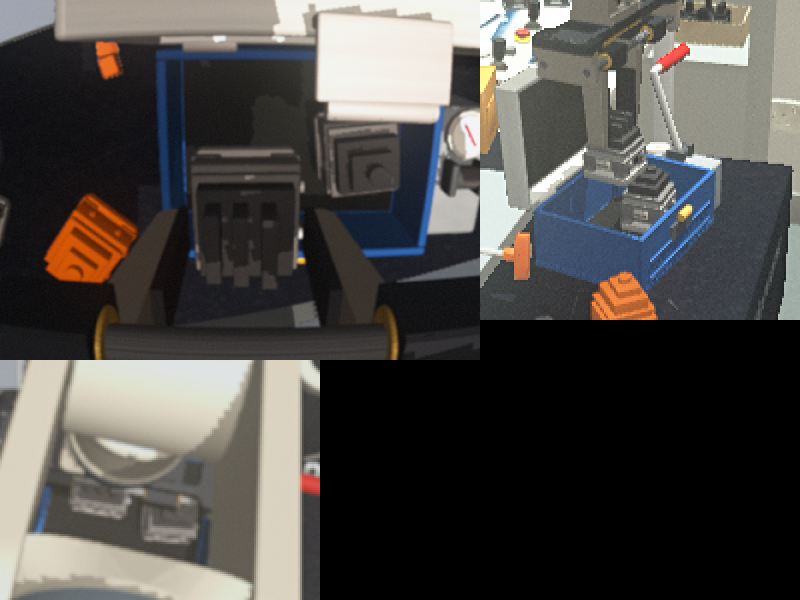

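```bash
python3 - <<'E'
from h import *
m=ld("w5");f=lambda u,v:(120+u/1.2,110+v/1.2)
o=env.get_obs();print(o["q"].round(1))
R=o["orientation"];p0=o["tcp_pos"]
def tf(n,uv,z):print(n,(R.T@(plane("wrist",f(*uv),z,m)-p0)).round(1))
tf("rim outer RL",(159,52),68);tf("rim outer L lower",(166,200),68)
tf("rim outer RR",(446,100),68);tf("rim outer FR",(428,254),68)
tf("stored foot RL",(312,130),14);tf("stored foot left low",(325,190),14);tf("stored body left",(335,190),50)
tf("held foot left",(190,155),115);tf("held foot right",(298,155),115)
tf("fingerL tip",(178,210),123);tf("fingerR tip",(308,210),123)
E
```

```text
[-14.4  18.7 105.1  -0.   56.1  88.4]
rim outer RL [ 69.2 -47.6  55.2]
rim outer L lower [-19.8 -47.5  55. ]
rim outer RR [ 43.5 122.8  55.2]
rim outer FR [-61.  124.7  55. ]
stored foot RL [ 11.4  48.  109.1]
stored foot left low [-33.8  59.6 109. ]
stored body left [-20.2  59.3  73. ]
held foot left [ 22.4 -25.4   8.1]
held foot right [22.3 26.1  8.1]
fingerL tip [ -2.7 -31.3   0.1]
fingerR tip [-2.8 31.   0.1]
```

>>> apply_moves --plan '[[[0, 0, 0], [0, 0.003, -0.04], 0.4], [[0, 0, 0], [0, 0.003, -0.04], 0.4], [[0, 0, -6], [0, 0, 0], 0.4], [[0, 0, -8], [0, 0, 0], 0.4], [[0, 0, -8], [0, 0, 0], 0.4], [[0, 0, -8], [0, 0, 0], 0.4], [[0, 0, -8], [0, 0, 0], 0.4], [[0, 0, -8], [0, 0, 0], 0.4]]'

```text
clock: 10.05
tcp_pos: [542.0, -143.6, 203.0]
orientation: [[0.833, 0.553, 0.001], [0.553, -0.833, -0.0], [0.001, 0.001, -1.0]]
ft_force: [0.2, -0.2, -5.3]
grip_width: 48.1
```

>>> apply_moves --plan '[[[0, 0, -8], [0, 0, 0], 0.4], [[0, 0, -8], [0, 0, 0], 0.4], [[0, 0, -8], [0, 0, 0], 0.4], [[0, 0, -8], [0, 0, 0], 0.4], [[0, 0, -8], [0, 0, 0], 0.4], [[0, 0, -8], [0, 0, 0], 0.4], [[0, 0, -8], [0, 0, 0], 0.4], [[0, 0, -8], [0, 0, 0], 0.4]]'

```text
clock: 10.85
tcp_pos: [542.0, -143.6, 203.0]
orientation: [[-0.131, 0.991, 0.001], [0.991, 0.131, -0.0], [-0.001, 0.001, -1.0]]
ft_force: [0.1, 0.1, -5.5]
grip_width: 48.5
```

>>> apply_moves --plan '[[[0, 0, -8], [0, 0, 0], 0.4], [[0, 0, -8], [0, 0, 0], 0.4], [[0, 0, -8], [0, 0, 0], 0.4], [[0, 0, -8], [0, 0, 0], 0.4], [[0, 0, -8], [0, 0, 0], 0.4], [[0, 0, -8], [0, 0, 0], 0.4], [[0, 0, -8], [0, 0, 0], 0.4], [[0, 0, 0], [0, 0, 0], 0.4]]'

```text
clock: 11.65
tcp_pos: [542.0, -143.6, 202.9]
orientation: [[-0.894, 0.449, 0.001], [0.449, 0.894, -0.0], [-0.001, 0.0, -1.0]]
ft_force: [-0.0, 0.7, -5.7]
grip_width: 47.7
```

>>> apply_moves --plan '[[[0, 0, -7], [0, 0, 0], 0.4], [[0, 0, -6.9], [0, 0, 0], 0.4], [[0, 0, 0], [0, 0, 0.03], 0.4], [[0, 0, 0], [0, 0, 0.03], 0.4], [[0, 0, 0], [0, 0, 0.03], 0.4], [[0, 0, 0], [0, 0, 0.01], 0.4], [[0, 0, 0], [0, 0, 0], 0.4], [[0, 0, 0], [0, 0, 0], 0.4]]'

```text
clock: 12.45
tcp_pos: [542.7, -143.8, 103.2]
orientation: [[-0.974, 0.224, 0.002], [0.224, 0.974, -0.0], [-0.002, -0.0, -1.0]]
ft_force: [-0.5, 0.1, -5.9]
grip_width: 48.3
```

```bash
python3 - <<'E'
from h import *
m=env.camera_model("wrist");im=env.grab_frame("wrist");cv2.imwrite("pics/w6.png",im)
np.savez("pics/w6.npz",K=m["intrinsics"],T=m["cam_to_world"]);
s=env.grab_frame("side")
o=np.zeros((480,800,3),np.uint8);o[:,:480]=cv2.resize(im[60:360,160:460],(480,480),interpolation=3)
o[:320,480:]=cv2.resize(s[150:310,270:430],(320,320),interpolation=3)
cv2.imwrite("pics/c6.png",o)
ob=env.get_obs();print(ob["tcp_pos"],ob["ft_force"],ob["orientation"].round(3).tolist())
E
```

```text
[ 542.98285668 -143.88532075  103.62869314] [ 0.64196448 -0.79077287 -6.45178259] [[-0.975, 0.224, 0.003], [0.224, 0.975, -0.001], [-0.003, -0.0, -1.0]]
```

View pics/c6.png

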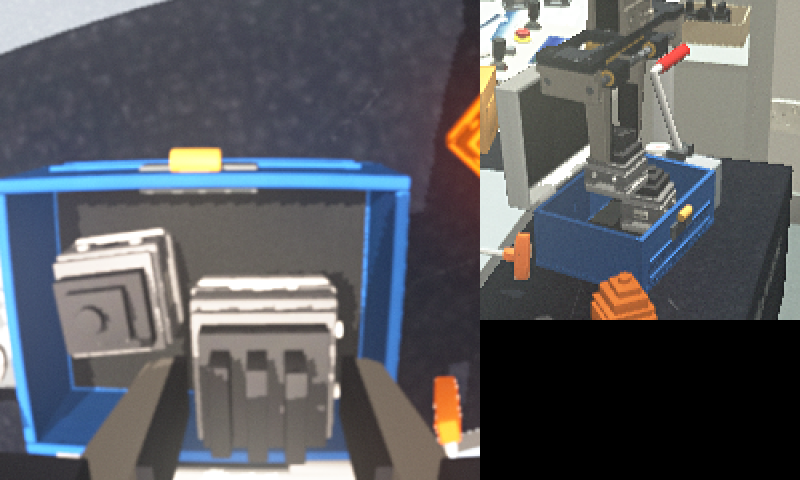

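```bash
python3 - <<'E'
from h import *
m=ld("w6");f=lambda u,v:(160+u/1.6,60+v/1.6)
o=env.get_obs();R=o["orientation"];p0=o["tcp_pos"]
def tf(n,uv,z):print(n,(R.T@(plane("wrist",f(*uv),z,m)-p0)).round(1))
tf("rim outer FL",(410,180),68);tf("rim outer L low",(405,300),68);tf("rim inner FL",(398,190),68);tf("rim outer FR",(-1,182),68)
tf("stored foot",(173,232),14);tf("stored foot near",(187,325),14);tf("stored body",(160,240),50)
tf("finger R",(360,360),103);tf("finger L",(180,360),103)
tf("held foot L",(192,285),96);tf("held foot R",(336,285),96)
E
```

```text
rim outer FL [58.1 56.8 35.5]
rim outer L low [ 8.1 57.4 35.6]
rim inner FL [53.9 52.  35.5]
rim outer FR [  59.8 -111.5   35.5]
stored foot [ 26.6 -46.   89.6]
stored foot near [-22.  -40.9  89.7]
stored body [ 29.9 -46.2  53.5]
finger R [-3.7 33.5  0.6]
finger L [ -3.5 -31.7   0.6]
held foot L [ 22.7 -27.    7.6]
held foot R [22.6 24.5  7.6]
```

>>> apply_moves --plan '[[[0, 0, 0], [0, 0.0035, 0], 0.4], [[0, 0, 0], [0, 0, 0.015], 0.4], [[0, 0, 0], [0, 0, 0.015], 0.4], [[0, 0, 0], [0, 0, 0.015], 0.4], [[0, 0, 0], [0, 0, 0.015], 0.4], [[0, 0, 0], [0, 0, 0.01], 0.4], [[0, 0, 0], [0, 0, 0.005], 0.4], [[0, 0, 0], [0, 0, 0], 0.4]]'

```text
clock: 13.35
tcp_pos: [542.3, -140.0, 26.7]
orientation: [[-0.975, 0.223, -0.0], [0.223, 0.975, 0.0], [0.0, 0.0, -1.0]]
ft_force: [-0.7, -0.4, -4.8]
grip_width: 48.1
```

>>> apply_moves --plan '[[[0, 0, 0], [0, 0, 0.002], 0.4], [[0, 0, 0], [0, 0, 0.002], 0.4], [[0, 0, 0], [0, 0, 0], 0.4], [[0, 0, 0], [0, 0, 0], 0.4], [[0, 0, 0], [0, 0, 0], 0.4], [[0, 0, 0], [0, 0, 0], 0.4], [[0, 0, 0], [0, 0, 0], 0.4], [[0, 0, 0], [0, 0, 0], 0.4]]'

```text
clock: 14.15
tcp_pos: [542.4, -140.2, 22.9]
orientation: [[-0.975, 0.223, 0.0], [0.223, 0.975, -0.0], [-0.0, -0.0, -1.0]]
ft_force: [-0.7, 0.1, -6.8]
grip_width: 48.1
```

Still hanging free (−6.8 N). I'll lower it in 1 mm rows until it touches, then open a little.

>>> apply_moves --plan '[[[0, 0, 0], [0, 0, 0.001], 0.4], [[0, 0, 0], [0, 0, 0.001], 0.4], [[0, 0, 0], [0, 0, 0], 0.4], [[0, 0, 0], [0, 0, 0], 0.4], [[0, 0, 0], [0, 0, 0], 0.4], [[0, 0, 0], [0, 0, 0], 0.4], [[0, 0, 0], [0, 0, 0], 0.4], [[0, 0, 0], [0, 0, 0], 0.4]]'

```text
clock: 14.95
tcp_pos: [542.6, -140.2, 22.2]
orientation: [[-0.975, 0.223, 0.0], [0.223, 0.975, -0.0], [-0.0, -0.0, -1.0]]
ft_force: [-5.1, 0.8, 12.2]
grip_width: 48.3
```

>>> apply_moves --plan '[[[0, 0, 0], [0, 0, -0.0007], 0.45], [[0, 0, 0], [0, 0, 0], 0.55], [[0, 0, 0], [0, 0, 0], 0.59], [[0, 0, 0], [0, 0, 0], 0.59], [[0, 0, 0], [0, 0, 0], 0.59], [[0, 0, 0], [0, 0, 0], 0.59], [[0, 0, 0], [0, 0, 0], 0.59], [[0, 0, 0], [0, 0, 0], 0.59]]'

```text
clock: 15.75
tcp_pos: [542.4, -140.1, 21.6]
orientation: [[-0.975, 0.223, -0.0], [0.223, 0.975, -0.0], [0.0, -0.0, -1.0]]
ft_force: [-0.5, 0.2, -1.0]
grip_width: 54.5
```

>>> apply_moves --plan '[[[0, 0, 0], [0, 0, -0.01], 0.59], [[0, 0, 0], [0, 0, -0.02], 0.59], [[0, 0, 0], [0, 0, -0.04], 0.59], [[0, 0, 0], [0, 0, -0.04], 0.59], [[0, 0, 0], [0, 0, -0.045], 0.59], [[0, 0, 0], [0, 0, -0.045], 0.59], [[0, 0, 0], [0, 0, -0.045], 0.59], [[0, 0, 0], [0, 0, -0.035], 0.59]]'

```text
clock: 16.55
tcp_pos: [542.6, -140.2, 305.5]
orientation: [[-0.975, 0.223, 0.003], [0.223, 0.975, -0.001], [-0.003, -0.0, -1.0]]
ft_force: [0.7, 1.2, -0.6]
grip_width: 54.5
```

```bash
python3 - <<'E'
from h import *
m=env.camera_model("wrist");im=env.grab_frame("wrist");cv2.imwrite("pics/w7.png",im)
np.savez("pics/w7.npz",K=m["intrinsics"],T=m["cam_to_world"]);
t=env.grab_frame("side");cv2.imwrite("pics/s7.png",t)
o=np.zeros((480,800,3),np.uint8);o[:,:480]=cv2.resize(im[60:360,160:460],(480,480),interpolation=3)
o[:320,480:]=cv2.resize(t[150:310,270:430],(320,320),interpolation=3)
cv2.imwrite("pics/c7.png",o)
ob=env.get_obs();print(ob["tcp_pos"],ob["ft_force"],ob["orientation"].round(3).tolist())
E
```

```text
[ 544.81266758 -140.76577666  307.99109069] [ 0.50594273 -0.52073201 -0.04445556] [[-0.975, 0.223, 0.009], [0.223, 0.975, -0.002], [-0.009, -0.0, -1.0]]
```

View pics/c7.png

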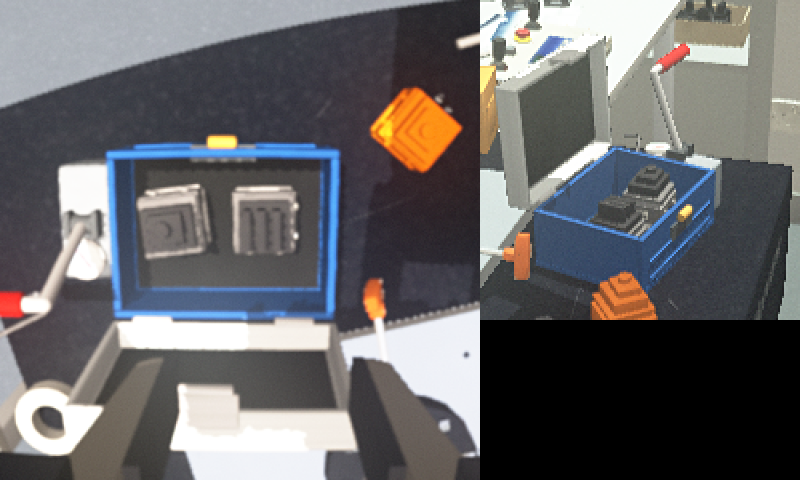

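The finned electrode stands upright beside the stored one (crop 265,220 against 172,225), the lid is still upright, and the lever is at rest. Next I refine the case and handle using this opposite-yaw view.

```bash
python3 - <<'E'
from h import *
m=ld("w7");f=lambda u,v:(160+u/1.6,60+v/1.6)
P=[plane("wrist",f(*p),68,m) for p in((337,318),(112,318),(107,153),(340,153))]
print("C w7",np.mean(P,axis=0),[np.linalg.norm(P[i]-P[i-1]).round(1) for i in range(4)])
C=np.array([538.5,-172,0]);a=np.radians(-12.8);R=np.array([[np.cos(a),-np.sin(a),0],[np.sin(a),np.cos(a),0],[0,0,1]])
def red(k):
    hs=cv2.cvtColor(cv2.imread(f"pics/{k}.png"),cv2.COLOR_BGR2HSV)
    r=cv2.inRange(hs,(0,150,100),(6,255,255))|cv2.inRange(hs,(174,150,100),(180,255,255))
    c=max(cv2.findContours(r,0,2)[0],key=cv2.contourArea);b=cv2.boxPoints(cv2.minAreaRect(c))
    i=np.argsort(b[:,0]);return b[i[:2]].mean(0),b[i[2:]].mean(0)
E={"top":red("top0"),"side":red("side0"),"w2":red("w2"),"w7":red("w7")}
for k,v in E.items():print(k,v)
# ends: arm-side (left in top/w2/side?, right in w7)
mm={"w2":ld("w2"),"w7":m}
def rr(k,i):
    uv=E[k][i];return ray("wrist",uv,mm[k]) if k in mm else ray(k,uv)
for nm,s in(("arm",{"top":0,"w2":0,"side":0,"w7":1}),("free",{"top":1,"w2":1,"side":1,"w7":0})):
    for S in(("top","side"),("w2","w7"),("top","side","w2","w7")):
        x,e=tri([rr(k,s[k]) for k in S]);print(nm,S,x.round(1),(R.T@(x-C)).round(1),round(e,1))
g=np.array([-10+100*np.sin(.35),-157,66+100*np.cos(.35)]);print("expected grip",g,R@g+C)
E
```

```text
C w7 [ 542.35637278 -173.32394442   68.        ] [np.float64(126.8), np.float64(176.9), np.float64(129.1), np.float64(171.6)]
top (array([465.26926, 239.65387], dtype=float32), array([500.84616, 246.76926], dtype=float32))
side (array([359.0769 , 182.61537], dtype=float32), array([373.38458, 173.07692], dtype=float32))
w2 (array([384.5169 , 145.07304], dtype=float32), array([439.54163, 150.31349], dtype=float32))
w7 (array([119., 250.], dtype=float32), array([174., 250.], dtype=float32))
arm ('top', 'side') [ 536.  -297.   161.7] [  25.2 -122.5  161.7] 0.7
arm ('w2', 'w7') [ 537.  -298.1  161.2] [  26.4 -123.3  161.2] 0.3
arm ('top', 'side', 'w2', 'w7') [ 536.5 -297.8  161.4] [  25.9 -123.1  161.4] 1.2
free ('top', 'side') [ 519.  -356.6  164.7] [  21.9 -184.4  164.7] 1.8
free ('w2', 'w7') [ 521.5 -360.6  165.9] [  25.3 -187.7  165.9] 0.6
free ('top', 'side', 'w2', 'w7') [ 520.5 -359.9  163.8] [  24.1 -187.2  163.8] 3.2
expected grip [  24.28978075 -157.          159.93727128] [ 527.40304988 -330.47981306  159.93727128]
```

>>> apply_moves --plan '[[[0, 0, 0], [-0.035, -0.008, 0], 0.2], [[0, 0, 0], [-0.035, -0.008, 0], 0], [[0, 0, 0], [-0.035, -0.008, 0], 0], [[0, 0, 0], [-0.034, -0.008, 0], 0], [[0, 0, 0], [0, 0, 0], 0], [[0, 0, 0], [0, 0, 0.04], 0], [[0, 0, 0], [0, 0, 0.04], 0], [[0, 0, 0], [0, 0, 0], 0]]'

```text
clock: 17.45
tcp_pos: [666.4, -200.9, 215.6]
orientation: [[-0.975, 0.223, -0.01], [0.223, 0.975, 0.003], [0.01, 0.001, -1.0]]
ft_force: [-0.2, -1.0, -0.2]
grip_width: 0.3
```

>>> apply_moves --plan '[[[0, 0, 0], [0, 0, 0.03], 0], [[0, 0, 0], [0, 0, 0.03], 0], [[0, 0, 0], [0, 0, 0], 0], [[0, 0, 0], [0.005, 0, 0], 0], [[0, 0, 0], [0.005, 0, 0], 0], [[0, 0, 0], [0.005, 0, 0], 0], [[0, 0, 0], [0, 0, 0], 0], [[0, 0, 0], [0, 0, 0], 0]]'

```text
clock: 18.25
tcp_pos: [656.4, -199.1, 162.6]
orientation: [[-0.975, 0.223, 0.001], [0.223, 0.975, -0.0], [-0.001, -0.0, -1.0]]
ft_force: [-0.5, 0.2, -0.1]
grip_width: 0.8
```

>>> apply_moves --plan '[[[0, 0, 0], [0.007, 0, 0], 0], [[0, 0, 0], [0.007, 0, 0], 0], [[0, 0, 0], [0.008, 0, -0.002], 0], [[0, 0, 0], [0.008, 0, -0.002], 0], [[0, 0, 0], [0.01, 0, 0], 0], [[0, 0, 0], [0.01, 0, 0], 0], [[0, 0, 0], [0.01, 0, 0.002], 0], [[0, 0, 0], [0.01, 0, 0.002], 0]]'

```text
clock: 19.05
tcp_pos: [587.1, -183.2, 161.8]
orientation: [[-0.975, 0.223, 0.0], [0.223, 0.975, -0.0], [-0.0, 0.0, -1.0]]
ft_force: [1.7, 0.1, 3.5]
grip_width: 0.7
```

>>> apply_moves --plan '[[[0, 0, 0], [0.009, 0, 0.004], 0], [[0, 0, 0], [0.009, 0, 0.004], 0], [[0, 0, 0], [0.008, 0, 0.005], 0], [[0, 0, 0], [0.008, 0, 0.006], 0], [[0, 0, 0], [0.007, 0, 0.007], 0], [[0, 0, 0], [0.007, 0, 0.007], 0], [[0, 0, 0], [0.006, 0, 0.008], 0], [[0, 0, 0], [0.005, 0, 0.008], 0]]'

```text
clock: 19.85
tcp_pos: [529.5, -170.0, 111.6]
orientation: [[-0.975, 0.223, -0.001], [0.223, 0.975, 0.0], [0.001, 0.0, -1.0]]
ft_force: [-0.4, 0.8, 2.0]
grip_width: 0.3
```

>>> apply_moves --plan '[[[0, 0, 0], [0, 0, -0.015], 0], [[0, 0, 0], [0.022, 0, 0], 0], [[0, 0, 0], [0.022, 0, 0], 0], [[0, 0, 0], [0, 0, 0], 0], [[0, 0, 0], [0, 0, 0.005], 0], [[0, 0, 0], [0, 0, 0.005], 0], [[0, 0, 0], [0, 0, 0.005], 0], [[0, 0, 0], [0, 0, 0.004], 0]]'

```text
clock: 20.65
tcp_pos: [487.5, -160.4, 107.7]
orientation: [[-0.975, 0.223, -0.001], [0.223, 0.975, 0.0], [0.001, 0.0, -1.0]]
ft_force: [-2.3, 0.3, 1.8]
grip_width: 0.5
```

>>> apply_moves --plan '[[[0, 0, 0], [0, 0, 0.001], 0], [[0, 0, 0], [0, 0, 0.001], 0], [[0, 0, 0], [0, 0, 0.001], 0], [[0, 0, 0], [0, 0, 0.001], 0], [[0, 0, 0], [0, 0, 0], 0], [[0, 0, 0], [0, 0, 0], 0], [[0, 0, 0], [0, 0, 0], 0], [[0, 0, 0], [0, 0, 0], 0]]'

```text
clock: 21.45
tcp_pos: [487.8, -160.5, 104.7]
orientation: [[-0.975, 0.223, 0.0], [0.223, 0.975, -0.0], [-0.0, 0.0, -1.0]]
ft_force: [0.3, 1.0, 0.8]
grip_width: 0.1
```

>>> apply_moves --plan '[[[0, 0, 0], [0, 0, 0.001], 0], [[0, 0, 0], [0, 0, 0.001], 0], [[0, 0, 0], [0, 0, 0.001], 0], [[0, 0, 0], [0, 0, 0], 0], [[0, 0, 0], [0, 0, 0], 0], [[0, 0, 0], [0, 0, 0], 0], [[0, 0, 0], [0, 0, 0], 0], [[0, 0, 0], [0, 0, 0], 0]]'

```text
clock: 22.25
tcp_pos: [487.6, -160.4, 101.6]
orientation: [[-0.975, 0.223, 0.0], [0.223, 0.975, -0.0], [-0.0, -0.0, -1.0]]
ft_force: [0.3, 0.3, -0.3]
grip_width: 0.7
```

>>> apply_moves --plan '[[[0, 0, 0], [0, 0, 0.001], 0], [[0, 0, 0], [0, 0, 0.001], 0], [[0, 0, 0], [0, 0, 0.001], 0], [[0, 0, 0], [0, 0, 0], 0], [[0, 0, 0], [0, 0, 0], 0], [[0, 0, 0], [0, 0, 0], 0], [[0, 0, 0], [0, 0, 0], 0], [[0, 0, 0], [0, 0, 0], 0]]'

```text
clock: 23.05
tcp_pos: [487.6, -160.4, 98.6]
orientation: [[-0.975, 0.223, 0.0], [0.223, 0.975, -0.0], [-0.0, -0.0, -1.0]]
ft_force: [0.2, 0.4, 0.3]
grip_width: 0.5
```

>>> apply_moves --plan '[[[0, 0, 0], [0, 0, 0.001], 0], [[0, 0, 0], [0, 0, 0.001], 0], [[0, 0, 0], [0, 0, 0.001], 0], [[0, 0, 0], [0, 0, 0], 0], [[0, 0, 0], [0, 0, 0], 0], [[0, 0, 0], [0, 0, 0], 0], [[0, 0, 0], [0, 0, 0], 0], [[0, 0, 0], [0, 0, 0], 0]]'

```text
clock: 23.85
tcp_pos: [487.6, -160.4, 95.6]
orientation: [[-0.975, 0.223, 0.0], [0.223, 0.975, -0.0], [-0.0, 0.0, -1.0]]
ft_force: [-0.2, 0.4, 0.4]
grip_width: 0.6
```

```bash
python3 - <<'E'
from h import *
o=np.zeros((480,800,3),np.uint8)
s=env.grab_frame("side");im=env.grab_frame("wrist");cv2.imwrite("pics/w8.png",im);cv2.imwrite("pics/s8.png",s)
o[:,:480]=cv2.resize(s[150:310,270:430],(480,480),interpolation=3);o[:320,480:]=cv2.resize(im[60:360,160:460],(320,320),interpolation=3)
cv2.imwrite("pics/c8.png",o);print(env.get_obs()["ft_force"],env.get_obs()["tcp_pos"])
E
```

```text
[0.37464496 0.68713124 0.21132573] [ 487.59270481 -160.42281226   95.61444305]
```

View pics/c8.png

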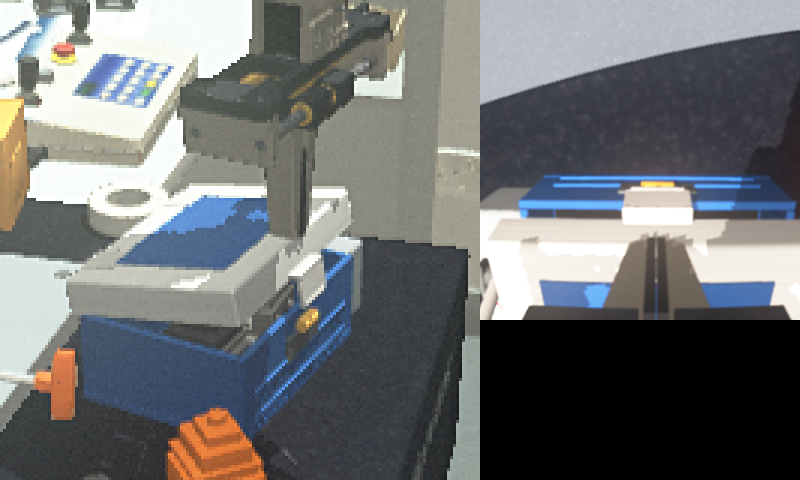

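```bash
cat >> h.py <<'E'
C=np.array([539.5,-172.5,0]);_a=np.radians(-12.8)
RC=np.array([[np.cos(_a),-np.sin(_a),0],[np.sin(_a),np.cos(_a),0],[0,0,1]])
def proj(n,x):
    m=env.camera_model(n);T=np.linalg.inv(m["cam_to_world"]);p=T[:3,:3]@x+T[:3,3]
    q=np.array(m["intrinsics"])@np.array([p[0],-p[1],-p[2]]);return q[:2]/q[2]
def lid(a,d,o,y):return RC@np.array([68-d*np.cos(a)+o*np.sin(a),y,68+d*np.sin(a)+o*np.cos(a)])+C
E
python3 - <<'E'
from h import *
g=lambda p:((p-[270,150])*3).round(0)
print("tcp",g(proj("side",env.get_obs()["tcp_pos"])))
for a in(0,.05,.1,.15,.2):print(a,"FLlow",g(proj("side",lid(a,134,0,88))),"FLup",g(proj("side",lid(a,134,28,88))),"FRup",g(proj("side",lid(a,134,28,-88))),"RLup",g(proj("side",lid(a,0,28,88))),"edge pt",g(proj("side",lid(a,123,28,0))))
print("rimFL",g(proj("side",RC@np.array([-65,86,68])+C)))
E
```

```text
tcp [287. 264.]
0 FLlow [244. 362.] FLup [244. 324.] FRup [356. 218.] RLup [ 71. 279.] edge pt [289. 264.]
0.05 FLlow [244. 353.] FLup [242. 315.] FRup [355. 209.] RLup [ 69. 278.] edge pt [287. 256.]
0.1 FLlow [243. 344.] FLup [239. 305.] FRup [353. 201.] RLup [ 67. 278.] edge pt [285. 248.]
0.15 FLlow [242. 335.] FLup [236. 296.] FRup [350. 192.] RLup [ 66. 278.] edge pt [282. 239.]
0.2 FLlow [240. 325.] FLup [233. 286.] FRup [347. 183.] RLup [ 64. 278.] edge pt [279. 231.]
rimFL [244. 360.]
```

```bash
python3 - <<'E'
from h import *
s=cv2.imread("pics/s8.png");w=cv2.imread("pics/w8.png")
o=np.zeros((600,800,3),np.uint8)
o[:,:400]=cv2.resize(s[190:280,330:390],(400,600),interpolation=2)
o[:,400:]=cv2.resize(w[150:270,250:330],(400,600),interpolation=2)
cv2.imwrite("pics/c9.png",o)
E
```

```text
(no output)
```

View pics/c9.png

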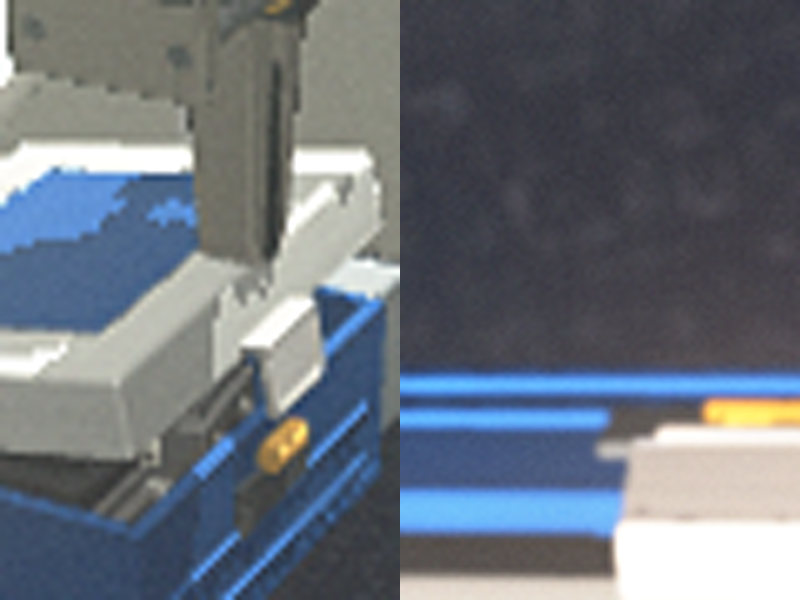

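The zoomed crops show the lid still ajar by about 0.19 rad, with the fingertips drawn inside its front strip and no force read. I'll lift off and probe further back.

>>> apply_moves --plan '[[[0, 0, 0], [0, 0, -0.005], 0], [[0, 0, 0], [0, 0, -0.005], 0], [[0, 0, 0], [0, 0, -0.005], 0], [[0, 0, 0], [0, 0, -0.005], 0], [[0, 0, 0], [0, 0, -0.005], 0], [[0, 0, 0], [0, 0, -0.005], 0], [[0, 0, 0], [0, 0, -0.005], 0], [[0, 0, 0], [0, 0, -0.005], 0]]'

```text
clock: 24.75
tcp_pos: [487.5, -160.4, 136.1]
orientation: [[-0.975, 0.223, 0.0], [0.223, 0.975, -0.0], [-0.0, -0.0, -1.0]]
ft_force: [0.8, 0.4, 0.4]
grip_width: 0.3
```

```bash
cat >> h.py <<'E'
def lidgap(tag):
    s=env.grab_frame("side");cv2.imwrite(f"pics/{tag}.png",s)
    hs=cv2.cvtColor(s,cv2.COLOR_BGR2HSV)
    # column profile near the front-left corner: grey lid front over blue case
    for u in(338,342,346):
        col=hs[225:290,u];print(u,"".join("B" if 95<h<130 and S>110 else("W" if v>150 and S<60 else("g" if v>80 and S<90 else ".")) for h,S,v in col))
    return s
E
python3 - <<'E'
from h import *
def prof(s):
    hs=cv2.cvtColor(s,cv2.COLOR_BGR2HSV)
    for u in(338,342,346):
        print(u,"".join("B" if 95<h<130 and S>110 else("W" if v>150 and S<60 else("g" if v>80 and S<90 else ".")) for h,S,v in hs[225:290,u]))
prof(cv2.imread("pics/s8.png"));s=lidgap("s9");print("tcp",env.get_obs()["tcp_pos"])
E
```

```text
338 B...BB.B.B.BBBgWWWWWWWWggggggggggg......gBB....B...B...BB.BBBBg..
342 .BB.....BBBBBBgWWWWWWWWggggggggggg.......gBB....BB..BBB.BB.Bg....
346 B...BBBBBBBBBgWWWWWWWWWggggggggggg.....gg.gBB..B..BBB.BBBBBBBBg..
338 ......B...BB.BgWWWWWWWWggggggggggg...g..gB.............B.BBBBBg..
342 .......B.B.BBBgWWWWWWWWggggggggggg.......gBB...B....BBBBBBBBg....
346 ..BB..B.BBBBBgWWWWWWWWWggggggggggg.....gg.gBB...B.B..BB.BBBBBBg..
tcp [ 488.00067498 -160.54385864  136.75383857]
```

```bash
python3 - <<'E'
from h import *
a=cv2.imread("pics/s8.png");b=cv2.imread("pics/s9.png")
print("tcp9",proj("side",np.array([487.6,-160.4,136.1])),"tcp8",proj("side",np.array([487.6,-160.4,95.6])))
for k,im in(("s8",a),("s9",b)):
    for u in (360,364,367,370):
        print(k,u," ".join(str(int(v)) for v in cv2.cvtColor(im,6)[196:250:2,u]))
E
```

```text
tcp9 [365.87351063 220.601946  ] tcp8 [365.64488074 238.16669909]
s8 360 120 121 123 117 121 115 116 115 111 112 112 112 112 114 113 106 174 187 189 187 150 133 137 139 131 134 130
s8 364 116 111 113 113 112 116 110 113 110 111 111 109 108 112 111 108 120 188 178 199 193 189 191 191 181 72 114
s8 367 114 111 117 119 118 118 119 118 118 119 118 117 118 121 120 121 114 149 138 198 194 189 244 126 86 87 72
s8 370 103 107 96 94 79 82 79 73 71 71 61 58 59 58 56 61 68 136 149 195 199 254 255 173 185 160 140
s9 360 116 116 115 118 115 115 115 155 213 255 85 99 99 97 96 120 192 186 255 255 233 197 197 198 195 194 183
s9 364 114 111 116 114 114 115 116 114 244 255 162 98 95 102 192 255 178 255 245 193 192 192 195 192 184 76 116
s9 367 117 115 117 117 122 118 119 105 237 255 127 93 122 227 255 253 254 225 194 194 194 191 246 125 89 89 77
s9 370 84 75 76 70 64 67 71 89 199 255 126 143 224 254 253 253 216 196 192 195 201 254 255 174 184 162 142
```

The fingertips are drawn about 20 mm above the reported TCP in free air too, so when closed the fingers end about 20 mm short of it. The finger was therefore resting on the lid after all, so I keep pressing.

>>> apply_moves --plan '[[[0, 0, 0], [0, 0, 0.012], 0], [[0, 0, 0], [0, 0, 0.012], 0], [[0, 0, 0], [0, 0, 0.012], 0], [[0, 0, 0], [0, 0, 0.004], 0], [[0, 0, 0], [0, 0, 0.002], 0], [[0, 0, 0], [0, 0, 0.002], 0], [[0, 0, 0], [0, 0, 0.002], 0], [[0, 0, 0], [0, 0, 0.002], 0]]'

```text
clock: 25.6
tcp_pos: [487.7, -160.5, 87.7]
orientation: [[-0.975, 0.223, 0.001], [0.223, 0.975, -0.0], [-0.001, -0.0, -1.0]]
ft_force: [-1.1, -0.0, 1.2]
grip_width: 0.3
```

>>> apply_moves --plan '[[[0, 0, 0], [0, 0, 0.001], 0], [[0, 0, 0], [0, 0, 0.001], 0], [[0, 0, 0], [0, 0, 0.001], 0], [[0, 0, 0], [0, 0, 0.001], 0], [[0, 0, 0], [0, 0, 0.001], 0], [[0, 0, 0], [0, 0, 0.001], 0], [[0, 0, 0], [0, 0, 0.001], 0], [[0, 0, 0], [0, 0, 0.001], 0]]'

```text
clock: 26.4
tcp_pos: [486.7, -160.2, 80.3]
orientation: [[-0.975, 0.223, -0.001], [0.223, 0.975, 0.0], [0.002, 0.0, -1.0]]
ft_force: [-7.5, 1.8, 16.1]
grip_width: 0.0
```

Now there is a push of 16 N, at the catch. Continue.

>>> apply_moves --plan '[[[0, 0, 0], [0, 0, 0.0005], 0], [[0, 0, 0], [0, 0, 0.0005], 0], [[0, 0, 0], [0, 0, 0.0005], 0], [[0, 0, 0], [0, 0, 0.0005], 0], [[0, 0, 0], [0, 0, 0], 0], [[0, 0, 0], [0, 0, 0], 0], [[0, 0, 0], [0, 0, 0], 0], [[0, 0, 0], [0, 0, 0], 0]]'

```text
clock: 27.2
tcp_pos: [485.9, -160.0, 77.8]
orientation: [[-0.975, 0.223, -0.003], [0.223, 0.975, 0.001], [0.003, 0.0, -1.0]]
ft_force: [-7.6, 1.9, 11.4]
grip_width: 0.7
```

```bash
python3 - <<'E'
from h import *
lidgap("s10")
E
```

```text
338 BBBB..B.BB..B.BB.BBBgWWWWWWWWggggggggggggBB...............BBBBg..
342 BBBB...BBBB.....BBBBgWWWWWWWWWggggggggggggBB...B..B..B...B.Bg....
346 BBB..BB.BBB.BBBBBB.BBgWWWWWWWWWggggggggggggBB..B...BB.B.B.BBBBg..
```

>>> apply_moves --plan '[[[0, 0, 0], [-0.002, 0, 0.001], 0], [[0, 0, 0], [0, 0, 0.001], 0], [[0, 0, 0], [0, 0, 0.001], 0], [[0, 0, 0], [0, 0, 0.001], 0], [[0, 0, 0], [0, 0, 0], 0], [[0, 0, 0], [0, 0, 0], 0], [[0, 0, 0], [0, 0, 0], 0], [[0, 0, 0], [0, 0, 0], 0]]'

```text
clock: 28.05
tcp_pos: [489.6, -160.9, 73.6]
orientation: [[-0.975, 0.223, 0.0], [0.223, 0.975, -0.0], [-0.0, 0.0, -1.0]]
ft_force: [0.0, -0.2, -0.6]
grip_width: 0.3
```

```bash
python3 - <<'E'
from h import *
lidgap("s11")
E
```

```text
338 BBBBB......BB...BB....WWWWWWWWWWgggggggggg......g.........BBBBg..
342 BBBBB.........B...BBBBBgWWWWWWWWWgggggggggg................Bg....
346 BBB.B.......B.....BBBBBBgWWWWWWWWWggggggggggg...B.......B..BBBg..
```

The force has dropped to zero and the lid edge sits where the projection predicts for shut, so the catch snapped. Now the lever: lift, turn a quarter so the jaws work along case x, and go above the handle.

>>> apply_moves --plan '[[[0, 0, 0], [0, 0, -0.04], 0.45], [[0, 0, 0], [0, 0, -0.045], 0.45], [[0, 0, 0], [0, 0, -0.045], 0.45], [[0, 0, 0], [0, 0, -0.04], 0.45], [[0, 0, 8], [0, 0, 0], 0.45], [[0, 0, 8], [0, 0, 0], 0.45], [[0, 0, 8], [0, 0, 0], 0.45], [[0, 0, 8], [0, 0, 0], 0.45]]'

```text
clock: 28.9
tcp_pos: [489.4, -160.8, 243.7]
orientation: [[-0.704, 0.71, 0.0], [0.71, 0.704, -0.0], [-0.0, 0.0, -1.0]]
ft_force: [-0.4, -0.2, -0.1]
grip_width: 41.5
```

>>> apply_moves --plan '[[[0, 0, 8], [0, 0, 0], 0.45], [[0, 0, 8], [0, 0, 0], 0.45], [[0, 0, 8], [0, 0, 0], 0.45], [[0, 0, 8], [0, 0, 0], 0.45], [[0, 0, 8], [0, 0, 0], 0.45], [[0, 0, 8], [0, 0, 0], 0.45], [[0, 0, 8], [0, 0, 0], 0.45], [[0, 0, 0], [0, 0, 0], 0.45]]'

```text
clock: 29.7
tcp_pos: [489.4, -160.8, 243.6]
orientation: [[0.191, 0.982, 0.0], [0.982, -0.191, 0.0], [0.0, 0.0, -1.0]]
ft_force: [0.3, 0.0, -0.7]
grip_width: 41.4
```

```bash
python3 - <<'E'
from h import *
lidgap("s12")
s=cv2.imread("pics/s12.png");o=env.get_obs();print(o["tcp_pos"],o["orientation"].round(3).tolist(),proj("side",o["tcp_pos"]),o["q"].round(0))
E
```

```text
338 BBBBBBBBBBBBBB...BB...gWWWWWWWWWgggggggggg......g.........B..Bg..
342 BBBBBBBBBBBBB......BBBBgWWWWWWWWWgggggggggg................Bg....
346 BBBBBBBBBBBBBB......B.BBgWWWWWWWWWggggggggggg............B..BBg..
[ 489.40694496 -160.83960221  243.58574916] [[0.186, 0.983, 0.0], [0.983, -0.186, -0.0], [-0.0, 0.0, -1.0]] [365.66863133 170.57844068] [-18.   7. 103.  -0.  69.  -8.]
```

>>> apply_moves --plan '[[[0, 0, 2], [0, 0, 0], 0.45], [[0, 0, 0], [-0.039, 0.019, 0], 0.45], [[0, 0, 0], [-0.039, 0.019, 0], 0.45], [[0, 0, 0], [-0.039, 0.019, 0], 0.45], [[0, 0, 0], [-0.04, 0.0185, 0], 0.45], [[0, 0, 0], [0, 0, 0], 0.45], [[0, 0, 0], [0, 0, 0], 0.45], [[0, 0, 0], [0, 0, 0], 0.45]]'

```text
clock: 30.55
tcp_pos: [527.7, -329.8, 243.4]
orientation: [[0.221, 0.975, -0.001], [0.975, -0.221, 0.001], [0.001, -0.001, -1.0]]
ft_force: [-0.7, -0.4, -1.6]
grip_width: 40.9
```

```bash
python3 - <<'E'
from h import *
m=env.camera_model("wrist");o=env.get_obs();im=env.grab_frame("wrist");cv2.imwrite("pics/w13.png",im);s=env.grab_frame("side");cv2.imwrite("pics/s13.png",s)
hs=cv2.cvtColor(im,cv2.COLOR_BGR2HSV)
r=cv2.inRange(hs,(0,150,100),(6,255,255))|cv2.inRange(hs,(174,150,100),(180,255,255))
c=max(cv2.findContours(r,0,2)[0],key=cv2.contourArea);rc=cv2.minAreaRect(c);print(rc)
R=o["orientation"];p=o["tcp_pos"];print(p,R.round(3).tolist())
b=cv2.boxPoints(rc);i=np.argsort(b[:,1]);
for e in(b[i[:2]].mean(0),np.array(rc[0]),b[i[2:]].mean(0)):
    x=plane("wrist",e,161,m);print(e,"tool",(R.T@(x-p)).round(1),"case",(RC.T@(x-C)).round(1))
# finger bottom in side
print(proj("side",p));g=cv2.cvtColor(s,6)
u=int(proj("side",p)[0])
for k in range(u-12,u+13,4):print(k,g[140:230:3,k].tolist())
E
```

```text
((325.4999694824219, 237.5), (80.99998474121094, 20.999996185302734), 90.0)
[ 527.66424381 -329.7857501   243.35325568] [[0.221, 0.975, -0.001], [0.975, -0.221, 0.001], [0.001, -0.001, -1.0]]
[325.49997 197.     ] tool [32.9  1.5 82.4] case [  24.8 -123.   161. ]
[325.49996948 237.5       ] tool [ 0.9  1.5 82.4] case [  24.8 -155.   161. ]
[325.49997 278.     ] tool [-33.1   1.5  82.3] case [  24.7 -189.   161. ]
[366.77906956 143.67032103]
354 [133, 113, 162, 245, 245, 244, 244, 245, 242, 244, 247, 148, 161, 128, 135, 132, 140, 137, 136, 135, 135, 134, 136, 135, 132, 131, 185, 147, 94, 93]
358 [120, 113, 151, 245, 244, 244, 244, 244, 246, 152, 137, 147, 147, 150, 139, 228, 144, 143, 136, 111, 150, 144, 143, 143, 145, 141, 219, 254, 122, 93]
362 [113, 122, 160, 244, 243, 245, 248, 152, 139, 155, 150, 152, 155, 107, 96, 106, 150, 151, 150, 117, 143, 143, 137, 110, 150, 148, 255, 253, 131, 90]
366 [199, 110, 248, 244, 247, 146, 139, 162, 161, 164, 159, 154, 139, 130, 107, 156, 152, 155, 153, 152, 152, 150, 148, 133, 191, 164, 178, 253, 123, 132]
370 [141, 243, 244, 214, 141, 69, 85, 130, 133, 138, 143, 138, 130, 84, 127, 133, 136, 134, 134, 137, 133, 133, 132, 131, 130, 133, 124, 253, 236, 130]
374 [134, 251, 142, 125, 70, 71, 107, 127, 128, 134, 131, 220, 91, 224, 129, 134, 134, 133, 133, 134, 133, 134, 133, 129, 130, 128, 129, 255, 254, 255]
378 [131, 129, 131, 129, 129, 90, 71, 128, 130, 132, 132, 226, 220, 224, 128, 136, 130, 131, 132, 135, 135, 127, 129, 128, 130, 127, 129, 184, 253, 252]
```

>>> apply_moves --plan '[[[0, 0, 0], [0, 0.001, 0.02], 0.45], [[0, 0, 0], [0, 0, 0.025], 0.45], [[0, 0, 0], [0, 0, 0.025], 0.45], [[0, 0, 0], [0, 0, 0.02], 0.45], [[0, 0, 0], [0, 0, 0.015], 0.45], [[0, 0, 0], [0, 0, 0.013], 0.45], [[0, 0, 0], [0, 0, 0], 0.45], [[0, 0, 0], [0, 0, 0], 0.45]]'

```text
clock: 31.45
tcp_pos: [529.3, -331.0, 126.0]
orientation: [[0.223, 0.975, 0.0], [0.975, -0.223, -0.0], [-0.0, 0.0, -1.0]]
ft_force: [0.1, 0.3, -0.5]
grip_width: 41.2
```

>>> apply_moves --plan '[[[0, 0, 0], [0, 0, 0], 0.24], [[0, 0, 0], [0, 0, 0], 0.24], [[0, 0, 0], [0, 0, 0], 0.24], [[0, 0, 0], [0, 0, 0], 0.24], [[0, 0, 0], [0, 0, 0], 0.24], [[0, 0, 0], [0, 0, 0], 0.24], [[0, 0, 0], [0, 0, 0], 0.24], [[0, 0, 0], [0, 0, 0], 0.24]]'

```text
clock: 32.25
tcp_pos: [529.0, -330.9, 125.5]
orientation: [[0.223, 0.975, -0.0], [0.975, -0.223, 0.0], [0.0, -0.0, -1.0]]
ft_force: [0.8, 0.7, -0.6]
grip_width: 21.6
```

>>> apply_moves --plan '[[[0, 0, 0], [0, -0.012, -0.003], 0.24], [[0, 0, 0], [0, -0.012, -0.002], 0.24], [[0, 0, 0], [0, -0.012, -0.001], 0.24], [[0, 0, 0], [0, -0.012, 0.001], 0.24], [[0, 0, 0], [0, -0.012, 0.002], 0.24], [[0, 0, 0], [0, -0.012, 0.004], 0.24], [[0, 0, 0], [0, -0.008, 0.004], 0.24], [[0, 0, 0], [0, 0, 0], 0.24]]'

```text
clock: 33.05
tcp_pos: [452.2, -314.1, 122.0]
orientation: [[0.223, 0.975, 0.005], [0.975, -0.223, -0.003], [-0.002, 0.005, -1.0]]
ft_force: [6.2, -1.9, 2.7]
grip_width: 22.0
```

```bash
cat >> h.py <<'E'
def handle(tag):
    m=env.camera_model("wrist");o=env.get_obs();im=env.grab_frame("wrist");cv2.imwrite(f"pics/{tag}.png",im)
    hs=cv2.cvtColor(im,cv2.COLOR_BGR2HSV)
    r=cv2.inRange(hs,(0,150,100),(6,255,255))|cv2.inRange(hs,(174,150,100),(180,255,255))
    c=max(cv2.findContours(r,0,2)[0],key=cv2.contourArea);e=np.array(cv2.minAreaRect(c)[0])
    p=o["tcp_pos"];print(o["clock"],"tcp case",(RC.T@(p-C)).round(1),o["ft_force"].round(1))
    # intersect ray (case x-z plane) with the handle's circle
    q,d=ray("wrist",e,m);q=RC.T@(q-C);d=RC.T@d
    best=min((abs(np.hypot(*( (q+d*t)[[0,2]]-[-10,66]))-100),t) for t in np.arange(100,500,.2) if (q+d*t)[2]>100)
    x=q+d*best[1];print("handle case",x.round(1),"theta",round(.35-np.arctan2(x[0]+10,x[2]-66),3))
E
python3 -c "
from h import *
handle('w14')"
```

```text
33.05 tcp case [ -53.8 -157.4  122. ] [ 6.2 -1.9  2.7]
handle case [ -49.9 -153.9  157.7] theta 0.761
```

>>> apply_moves --plan '[[[0, 0, 0], [0, -0.005, 0.002], 0.24], [[0, 0, 0], [0, -0.005, 0.003], 0.24], [[0, 0, 0], [0, -0.004, 0.003], 0.24], [[0, 0, 0], [0, -0.003, 0.003], 0.24], [[0, 0, 0], [0, -0.002, 0.001], 0.24], [[0, 0, 0], [0, 0, 0], 0.24], [[0, 0, 0], [0, 0, 0], 0.24], [[0, 0, 0], [0, 0, 0], 0.24]]'

```text
clock: 33.9
tcp_pos: [435.3, -310.4, 110.3]
orientation: [[0.223, 0.975, 0.006], [0.975, -0.223, -0.003], [-0.002, 0.007, -1.0]]
ft_force: [7.8, -1.2, 2.2]
grip_width: 22.2
```

```bash
python3 -c "
from h import *
handle('w15')"
```

```text
33.9 tcp case [ -71.  -157.6  110.3] [ 7.8 -1.2  2.2]
handle case [ -66.9 -153.3  148.3] theta 0.954
```

>>> apply_moves --plan '[[[0, 0, 0], [0, -0.001, 0.001], 0.24], [[0, 0, 0], [0, -0.001, 0.001], 0.24], [[0, 0, 0], [0, -0.001, 0.001], 0.24], [[0, 0, 0], [0, 0, 0], 0.24], [[0, 0, 0], [0, 0, 0], 0.24], [[0, 0, 0], [0, 0, 0], 0.24], [[0, 0, 0], [0, 0, 0], 0.24], [[0, 0, 0], [0, 0, 0], 0.24]]'

```text
clock: 34.75
tcp_pos: [432.4, -309.8, 107.4]
orientation: [[0.223, 0.975, 0.006], [0.975, -0.223, -0.004], [-0.002, 0.007, -1.0]]
ft_force: [7.9, -1.6, 5.4]
grip_width: 22.2
```

```bash
python3 -c "
from h import *
handle('w16')"
```

```text
34.75 tcp case [ -74.  -157.6  107.4] [ 7.9 -1.6  5.4]
handle case [ -69.9 -153.6  146. ] theta 0.992
```

>>> apply_moves --plan '[[[0, 0, 0], [0, 0.003, -0.002], 0.24], [[0, 0, 0], [0, 0.005, -0.004], 0.24], [[0, 0, 0], [0, 0.005, -0.003], 0.24], [[0, 0, 0], [0, 0.005, -0.003], 0.24], [[0, 0, 0], [0, 0.005, -0.002], 0.24], [[0, 0, 0], [0, 0.005, -0.002], 0.24], [[0, 0, 0], [0, 0.005, -0.002], 0.24], [[0, 0, 0], [0, 0.005, -0.002], 0.24]]'

```text
clock: 35.6
tcp_pos: [468.0, -317.2, 125.9]
orientation: [[0.223, 0.975, 0.003], [0.975, -0.223, -0.001], [-0.001, 0.003, -1.0]]
ft_force: [5.7, -2.3, -5.2]
grip_width: 22.1
```

>>> apply_moves --plan '[[[0, 0, 0], [0, 0.005, -0.001], 0.24], [[0, 0, 0], [0, 0.005, -0.001], 0.24], [[0, 0, 0], [0, 0.005, -0.001], 0.24], [[0, 0, 0], [0, 0.005, 0], 0.24], [[0, 0, 0], [0, 0.005, 0], 0.24], [[0, 0, 0], [0, 0.005, 0], 0.24], [[0, 0, 0], [0, 0.005, 0], 0.24], [[0, 0, 0], [0, 0.005, 0.001], 0.24]]'

```text
clock: 36.4
tcp_pos: [505.9, -325.7, 127.6]
orientation: [[0.223, 0.975, -0.0], [0.975, -0.223, 0.0], [0.0, -0.0, -1.0]]
ft_force: [2.5, -1.3, -1.8]
grip_width: 22.2
```

```bash
python3 -c "
from h import *
handle('w17')"
```

```text
36.4 tcp case [   1.2 -156.8  127.6] [ 2.5 -1.3 -1.8]
handle case [   5.6 -154.9  164.7] theta 0.193
```

>>> apply_moves --plan '[[[0, 0, 0], [0, 0.004, 0], 0.24], [[0, 0, 0], [0, 0.003, 0.001], 0.24], [[0, 0, 0], [0, 0.003, 0.001], 0.24], [[0, 0, 0], [0, 0.003, 0.001], 0.24], [[0, 0, 0], [0, 0.003, 0.001], 0.24], [[0, 0, 0], [0, 0.002, 0], 0.24], [[0, 0, 0], [0, 0.002, 0], 0.24], [[0, 0, 0], [0, 0.001, 0], 0.24]]'

```text
clock: 37.25
tcp_pos: [525.6, -330.1, 123.5]
orientation: [[0.223, 0.975, -0.001], [0.975, -0.223, 0.001], [0.0, -0.001, -1.0]]
ft_force: [0.2, 0.5, 0.2]
grip_width: 22.3
```

```bash
python3 -c "
from h import *
handle('w18')"
```

```text
37.25 tcp case [  21.4 -156.8  123.5] [0.2 0.5 0.2]
handle case [  25.2 -155.1  159.6] theta -0.01
```

The lever is at rest with no force. Open and withdraw straight up.

>>> apply_moves --plan '[[[0, 0, 0], [0, 0.002, 0], 0.3], [[0, 0, 0], [0, 0, 0], 0.45], [[0, 0, 0], [0, 0, 0], 0.45], [[0, 0, 0], [0, 0, -0.01], 0.45], [[0, 0, 0], [0, 0, -0.03], 0.45], [[0, 0, 0], [0, 0, -0.04], 0.45], [[0, 0, 0], [0, 0, -0.045], 0.45], [[0, 0, 0], [0, 0, -0.045], 0.45]]'

```text
clock: 38.1
tcp_pos: [527.7, -330.5, 296.1]
orientation: [[0.223, 0.975, 0.0], [0.975, -0.223, -0.0], [-0.0, 0.0, -1.0]]
ft_force: [0.6, 0.7, -0.1]
grip_width: 41.1
```

>>> apply_moves --plan '[[[0, 0, 0], [0, 0, -0.02], 0.45], [[0, 0, 0], [0, 0, 0], 0.45], [[0, 0, 0], [0, 0, 0], 0.45], [[0, 0, 0], [0, 0, 0], 0.45], [[0, 0, 0], [0, 0, 0], 0.45], [[0, 0, 0], [0, 0, 0], 0.45], [[0, 0, 0], [0, 0, 0], 0.45], [[0, 0, 0], [0, 0, 0], 0.45]]'

```text
clock: 38.9
tcp_pos: [528.0, -330.7, 313.2]
orientation: [[0.223, 0.975, -0.001], [0.975, -0.223, 0.0], [0.0, -0.001, -1.0]]
ft_force: [0.1, -0.6, -0.4]
grip_width: 41.4
```

```bash
python3 -c "
from h import *
handle('w19');lidgap('s19')
a=cv2.imread('pics/side0.png');b=cv2.imread('pics/s19.png')
d=(cv2.absdiff(a,b).max(2)>40)
for n,(x0,x1,y0,y1) in dict(pointed=(280,330,305,365),stepped=(255,290,355,415)).items(): print(n,'changed px',int(d[y0:y1,x0:x1].sum()))
"
```

```text
38.9 tcp case [  23.8 -156.8  313.2] [ 0.1 -0.6 -0.4]
handle case [  24.5 -155.4  159.9] theta -0.002
338 .........B.BBB.B.BBBB.gWWWWWWWWWgggggggggg...........B.B.BBB.Bg..
342 .......BBB.B..BB.BBBBBBgWWWWWWWWWgggggggggg..........BB....Bg....
346 BB.B.BBBB..BBBBBBBBBBBBBgWWWWWWWWWgggggggggggB.B.BB..B.BB..BBBg..
pointed changed px 0
stepped changed px 0
```

Lever at rest, lid shut, bystanders unmoved. Handing in.

```bash
python3 -c "
from cell import env
print(env.hand_in())"
```

```text
the job is handed in; nothing more can be done
None
```

I stored the finned electrode in the free left half of the case, shut the lid past its catch, worked the pump lever through its stroke, and handed in at about 39 s of the 72 s allowed. The hand-in reports no verdict.

**Electrode:** after release it was seen standing upright beside the stored one. Once the lid was shut I had no further view inside the case.

**Lid:** I swung it down and pressed its front edge. The push rose to about 16 N at the catch, then fell to zero. In the side view the lid edge dropped to where the calibration puts a shut lid, and it had not moved in the last check.

**Lever:** I pulled it to about 0.99 rad and let it back at roughly 0.5 rad/s with the fingers around the handle. The last check read about 0.00 rad with no force on the tool.

**Bystanders:** no changed pixels around the stepped and pointed electrodes compared with the first side picture.

**What disagreed:**
- **Fingertips:** with the gripper shut, they sat about 20 mm short of the reported TCP in the side view. My first press therefore stopped with the lid still about 0.19 rad open. I found this in the pictures and pressed again.
- **Case position:** the wrist camera put the case about 4 mm from where the top and side cameras did, so I used a position between them, nearer the top and side values.

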